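Find the heavy side of a tube rotator's wheel and hold it down

ROBOT

A 6-joint arm with a two-finger parallel gripper is mounted at the origin on the work surface. World frame = base frame: x ahead of the robot, y to its left, z up, the work surface at z = 0. Lengths are in m, angles in rad, forces in N, time in s.
With the tool pointing down it reaches from about 0.325 to 0.85 m from the base axis. Payload 15.5 kg.
Tool frame: the origin (TCP) lies at the very end of the fingers, on their centre line; the grasp point (between the pads) lies 19 mm behind it; z points along the fingers, y is the direction in which the jaws open and shut (so a half turn about z gives the same grasp; the last joint's range is limited). The gripper opens to 91 mm and grips with 3 to 60 N. Pads are 32 mm wide; open, the fingers measure 118 mm over their backs; the gripper's body (76 mm by 178 mm) begins 60 mm behind the grasp point.
Start: joints at [-1.238, 0.494, 1.345, -0, 1.302, -0.096], TCP at [0.26, -0.568, 0.214] pointing down, gripper open.
Joint ranges: [-2.91, 2.91], [-0.82, 2.16], [0.22, 2.67], [-1.22, 4.37], [0.12, 2.79], [-3.08, 3.08]. Speed limits (rad/s): [1.89, 1.89, 2.57, 3.01, 3.01, 3.01].

INTERFACE

Orientations are given as a 3x3 rotation matrix whose columns are the frame's x, y, z axes.
In Python, from cell import sense, snapshot, camera_model, hand_in gives the robot as it stands. The module is installed in compiled form; this text tells all that it offers.
- The arm moves only by the tool jog_arm, never from a script. Its argument "motion" is a list of rows, each a list of 7 numbers: the shift along the tool's x, y, z in cm, then the turn, a rotation vector about the tool's x, y, z in degrees, then the opening, from 0 (shut) to 1 (fully open). A call has 1 to 20 rows; each row shifts and turns the commanded pose from where the row before left it, along the tool's axes as they then stand; what a row does not reach is not made up. A row lasts 1/8 s, in which the tool goes at most 62.5 mm and 10.7 degrees, less where a joint would pass 70% of its speed; a pose out of reach is approached as far as the arm can. A call with a gripper value outside its range is refused whole. The fingers move at their own pace and stop on an object; "newtons" is the grip in N (left out, the last holds). Time passes only in rows, so rows that do not move let the fingers close. It gives the time, the measured TCP pose, the force and the opening at its end, in the units of the state.
- sense(): the state, without advancing time (a new reading comes with each control period).
- snapshot(name): name is "scene" or "top" or "wrist"; returns the picture (384x512x3 uint8, red, green, blue); there is no depth.
- camera_model(name): a dict with "fx", "fy", "cx", "cy" (pixels), "k1" (the pictures are not rectified: a ray, as slopes to the right and down, at radius r is drawn at 1 + k1 r^2 times it, then the intrinsics apply), "position" and "orientation" of the camera in the world; the wrist camera has in their place "hand_eye" (4x4, takes a point from camera to tool coordinates, whose origin is the TCP and whose axes are the flange's). Camera axes: x right, y down, z forward; pixel columns grow to the right and rows downward; lengths in m; the calibration is good to about 2 mm. A picture is of the moment at which its call begins: read the wrist's pose just before it. camera_model takes no time and is no camera call.
- hand_in(): hands the job in, once; it reports no verdict.
The state is a dict: "time": time; "joints": joint angles; "qd": joint speeds; "joint_efforts": joint torques, N m; "tool_pos": TCP position; "tcp_rot": TCP orientation; "contact_force": force on the tool from outside, world axes, zero at the start; "torque": the same for the moment, N m; "finger_gap": finger opening in m.
Only numpy, scipy, OpenCV 4.12 (cv2) and the standard library are available. Lean on these libraries where they do the work, as an engineer would, in place of code of your own. Each camera call takes 0.05 s, during which the arm holds its last target.

TASK

The wheel of the tube rotator on the bench runs out of balance: something hidden inside makes one side heavy, and the bearing is too stiff for the wheel to swing down by itself. Turn the wheel by hand and feel where it pulls to find its heavy side, then bring the heavy side straight down below the axle. Finish while holding the wheel still in that position, without letting go, and leave the bottle, the rack and the beaker where they are.

Things in the scene. Friction and masses are not known exactly. Their poses are not given: they have to be found in the camera images.
- stand: white tube rotator stand bolted to the bench: base 200 mm (x) by 150 mm (y), 18 mm thick, origin at the centre of its underside, z up. Its y axis runs along the wheel's level axle, its x axis lies level in the plane of the wheel. Two posts, 36 mm wide (x) and 12 mm thick, stand 62 mm either side of the wheel's middle plane (y) and end 139 mm above the bench
- axle (a point): centre of the wheel, on its axle, 125 mm above the stand's origin; axes as the stand's. The wheel is a grey disc of radius 85 mm and thickness 20 mm (along y), in the stand's x-z plane; its rim can be pinched across the thickness from above. Eight capped vials run through it near the hub, out to 42 mm from the axle and 27 mm to either side of the middle plane
- wheel (a joint): wheel angle, rad, endless; grows as its top moves towards the stand's +x; 0 with the mark at the top. The hidden heavy side, at a new angle from the mark each time, makes 0.17 to 0.24 N m of turning moment when level with the axle. The bearing's dry friction is 0.28 N m either way, so the wheel stays where left: at the rim 3.5 N of drag, plus or minus up to 3 N from the heavy side
- mark (a point): thin black index line across the rim and down both faces of the wheel; the point lies on the rim, 85 mm from the axle. It only shows how far the wheel has turned and says nothing about the heavy side
- bottle: closed white bottle, 60 mm diameter, 150 mm tall, a bystander; origin at the centre of its underside
- rack: white vial rack with grey-capped vials, 90 x 160 mm, 92 mm tall, a bystander; origin at the centre of its underside
- beaker: empty glass beaker, 70 mm diameter, 85 mm tall, a bystander; origin at the centre of its underside

How it is judged:
At the end, for the whole second after the job is handed in: The wheel's heavy side points straight down below the axle, within 15 degrees either way, the wheel is at rest, and the fingers still hold it (contact force over 2 N) (z of ballast in the frame of axle below -0.0531 m and velocity of joint wheel between -0.05 and 0.05 rad/s and contact force between the fingers and wheel above 2 N); the arm keeps its last pose, push and grip.
It fails at once if the bottle, the rack or the beaker is shoved away or knocked over (distance of any of bottle, rack, beaker from where it was at the start of the episode above 0.03 m or angle between any of bottle, beaker's own z axis and vertical above 0.5 rad).
It also fails if it takes over 72 s, if anything falls off the work surface, if the arm or the gripper's body presses on something with over 40 N, if the wrist force passes 120 N, or if a joint passes its speed limit or range.

## Working session

There is one attempt and no reset: what is moved stays moved. The work goes in short steps, Python scripts to look and compute and a tool call to move; the robot and the scene stay as the last step left them, time stands still between calls to the robot, and variables do not carry over. Pictures are saved under pics/ and viewed, and the job is handed in when it is done.

Besides the shell and the picture viewer there is one more tool, called after "Call:" as name(argument=value, ...), one argument or row to a line, values as JSON. jog_arm: Moves the arm, as the interface text tells. Its arguments: {"type":"object","properties":{"motion":{"type":"array"},"newtons":{"type":"number"}},"required":["motion"]}

```bash
mkdir -p pics; python3 - <<'E'
from cell import *
import cv2
for n in ("scene","top"):
    cv2.imwrite(f"pics/{n}0.png",snapshot(n)[:,:,::-1])
    print(n,camera_model(n))
print(camera_model("wrist"));print(sense())
E
```

```text
scene {'fx': 427.56299499208154, 'fy': 427.56299499208154, 'cx': 254.9679664767319, 'cy': 198.04036930731667, 'k1': -0.05358430630608169, 'position': array([ 1.38919408, -0.40965799,  1.10857399]), 'orientation': array([[ 0.40454434,  0.64460297, -0.64871479],
       [ 0.91439011, -0.27322489,  0.29872877],
       [ 0.01531643, -0.71402743, -0.69995017]])}
top {'fx': 376.41343175595375, 'fy': 376.41343175595375, 'cx': 259.0211287085282, 'cy': 186.9442937314078, 'k1': -0.12001481904813194, 'position': array([ 0.41832726, -0.01555771,  1.29822492]), 'orientation': array([[-2.06806699e-02, -9.97016223e-01,  7.43704310e-02],
       [-9.99786128e-01,  2.06170017e-02, -1.62378748e-03],
       [ 8.56471572e-05, -7.43881063e-02, -9.97229363e-01]])}
{'fx': 341.12129740093, 'fy': 341.12129740093, 'cx': 254.86052328160613, 'cy': 189.54139829938805, 'k1': 0.016386297544071275, 'hand_eye': array([[-1.15238119e-03, -9.72244710e-01, -2.33963448e-01,
         6.57994899e-02],
       [ 9.99999336e-01, -1.11968866e-03, -2.72559865e-04,
        -1.43278286e-03],
       [ 3.02866693e-06, -2.33963607e-01
[... 219 characters left out ...]
358464e-05,
        1.30247815e+00, -9.55279478e-02]), 'qd': array([-0.00010726, -0.00195636, -0.00305072,  0.00151533, -0.00126358,
        0.00299717]), 'joint_efforts': array([ 3.50157257e-03, -8.80241418e+01, -3.82541263e+01,  7.11640203e-02,
        4.81913995e-02, -1.46890039e-05]), 'tool_pos': array([ 0.25973831, -0.56813079,  0.21341246]), 'tcp_rot': array([[ 9.09462509e-01,  4.15785777e-01, -3.62743070e-04],
       [ 4.15785929e-01, -9.09461999e-01,  9.66082098e-04],
       [ 7.17821582e-05, -1.02943891e-03, -9.99999468e-01]]), 'contact_force': array([ 0.15838038, -0.09765358, -0.20156995]), 'torque': array([-0.04351615,  0.03828982,  0.01900589]), 'finger_gap': 0.09121046065577414}
```

View pics/scene0.png

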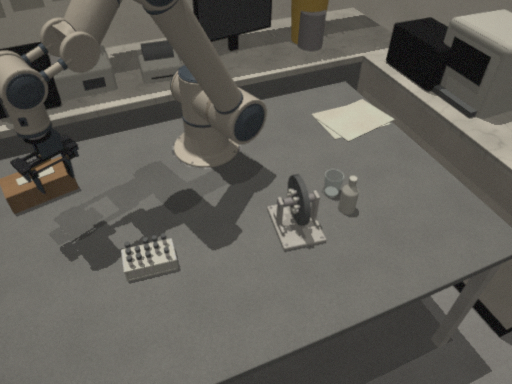

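View pics/top0.png

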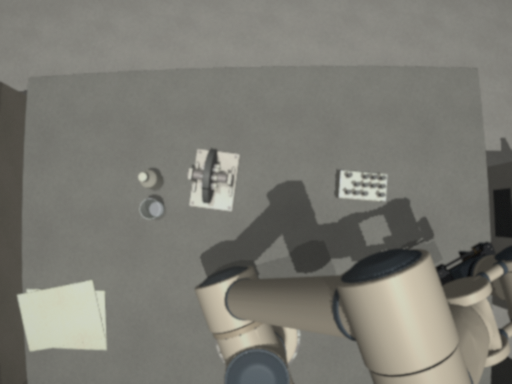

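The scene picture shows the stand at about (297,215), the bottle at (348,195), the beaker at (333,183) and the rack at (150,258). The top picture shows the stand at about (214,180), with the wheel's plane running roughly along image rows (world x). I'll enlarge both.

```bash
python3 - <<'E'
import cv2
a=cv2.imread("pics/top0.png")[140:225,125:255]
cv2.imwrite("pics/topz.png",cv2.resize(a,None,fx=6,fy=6,interpolation=cv2.INTER_CUBIC))
a=cv2.imread("pics/scene0.png")[160:255,260:370]
cv2.imwrite("pics/scz.png",cv2.resize(a,None,fx=6,fy=6,interpolation=cv2.INTER_CUBIC))
E
```

```text
(no output)
```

View pics/topz.png

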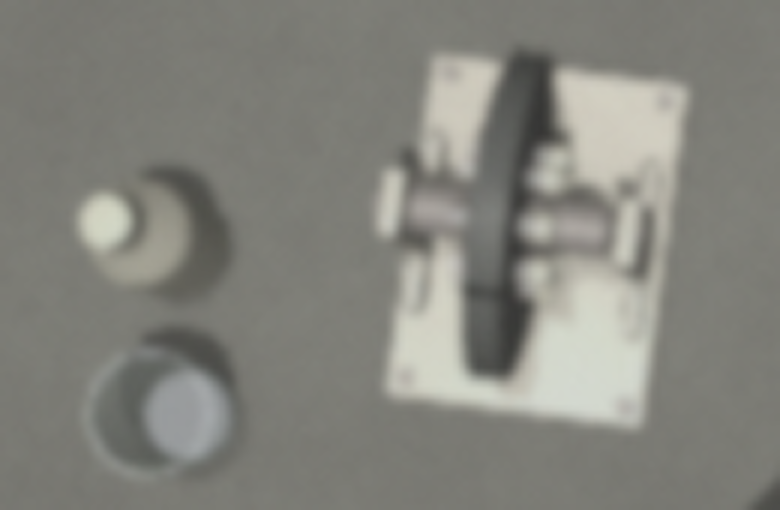

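View pics/scz.png

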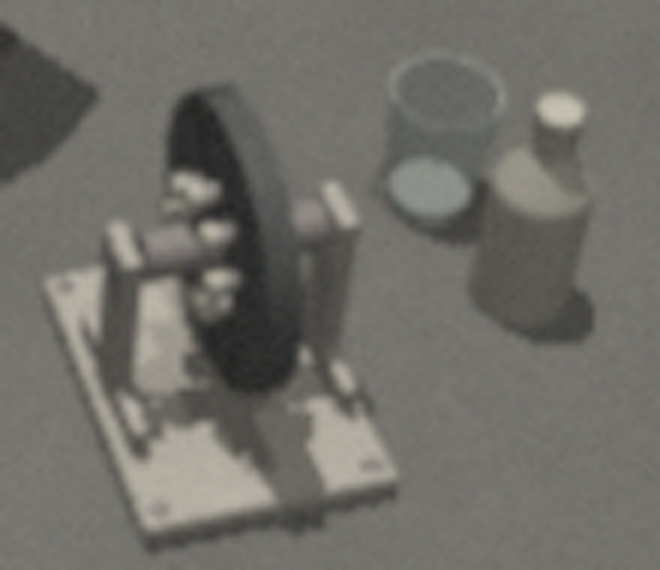

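The top zoom shows the base corners clearly. The mark is at crop (485,292), on the robot side of the wheel's top. The bottle and beaker lie off the stand's +y side. Next I'll cast rays.

```bash
cat > h.py <<'E'
import numpy as np, cv2
from cell import *
def ray(n,u,v):
    m=camera_model(n)
    K=np.array([[m['fx'],0,m['cx']],[0,m['fy'],m['cy']],[0,0,1]])
    p=cv2.undistortPoints(np.array([[[u,v]]],float),K,np.array([m['k1'],0,0,0,0.]))[0,0]
    d=m['orientation']@np.array([p[0],p[1],1]); return m['position'],d
def onz(n,u,v,z):
    o,d=ray(n,u,v); return o+d*(z-o[2])/d[2]
E
python3 - <<'E'
from h import *
C=np.array([onz("top",125+(x-2.5)/6,140+(y-2.5)/6,.018) for x,y in [(433,52),(688,86),(643,428),(388,395)]])
print(C.round(4),np.linalg.norm(np.diff(C,axis=0),axis=1),C.mean(0))
S=np.array([onz("scene",260+(x-2.5)/6,160+(y-2.5)/6,.018) for x,y in [(42,280),(150,530),(396,480)]])
print("scene",S.round(4),np.linalg.norm(np.diff(S,axis=0),axis=1),(S[0]+S[2])/2)
for q in (C,):
    e=(q[0]-q[3])+(q[1]-q[2]); print(np.degrees(np.arctan2(e[1],e[0])))
    e=(q[0]-q[1])+(q[3]-q[2]); print(np.degrees(np.arctan2(e[1],e[0]))-90)
e=S[1]-S[0];print(np.degrees(np.arctan2(e[1],e[0])));e=S[2]-S[1];print(np.degrees(np.arctan2(e[1],e[0]))-90)
# post tops z .139
for x,y in [(390,203),(628,237)]: print("post",onz("top",125+(x-2.5)/6,140+(y-2.5)/6,.139))
for x,y in [(125,245),(340,205)]: print("post sc",onz("scene",260+(x-2.5)/6,160+(y-2.5)/6,.139))
print("bottle",onz("top",125+105/6,140+220/6,.15),"beaker",onz("top",125+148/6,140+412/6,.085))
print("mark",onz("top",125+485/6,140+292/6,.195))
E
```

```text
[[0.6522 0.1946 0.018 ]
 [0.629  0.0479 0.018 ]
 [0.434  0.0767 0.018 ]
 [0.4555 0.2218 0.018 ]] [0.14842433 0.19708848 0.14663768] [0.54269612 0.13524044 0.018     ]
scene [[0.433  0.0771 0.018 ]
 [0.6288 0.0507 0.018 ]
 [0.6512 0.1925 0.018 ]] [0.19758772 0.14351408] [0.54208786 0.13477681 0.018     ]
-8.130441507847719
-8.70120560554038
-7.665315571940005
-8.944875596850181
post [0.55141925 0.19757373 0.139     ]
post [0.53108016 0.07418711 0.139     ]
post sc [0.53265659 0.07532409 0.139     ]
post sc [0.55080502 0.19782101 0.139     ]
bottle [0.5433937  0.34327888 0.15      ] beaker [0.44531665 0.33958493 0.085     ]
mark [0.49875546 0.13936031 0.195     ]
```

The axle is at about (0.542, 0.1355, 0.125) with the stand yawed about -8.7°. The two views agree to about 1 mm. Next: rise, cross over to the wheel, and align the jaws.

Call:
jog_arm(
  motion=[
    [0, 0, -4.3, 0, 0, 0, 1],
    [0, 0, -4.3, 0, 0, 0, 1],
    [3.5, -3.3, 0, 0, 0, 0, 1],
    [3.5, -3.3, 0, 0, 0, 0, 1],
    [3.5, -3.3, 0, 0, 0, 0, 1],
    [3.5, -3.3, 0, 0, 0, 0, 1],
    [3.5, -3.3, 0, 0, 0, 0, 1],
    [3.5, -3.3, 0, 0, 0, 0, 1],
    [3.5, -3.3, 0, 0, 0, 0, 1],
    [3.5, -3.3, 0, 0, 0, 0, 1],
    [3.5, -3.3, 0, 0, 0, 0, 1],
    [3.5, -3.3, 0, 0, 0, 0, 1],
    [3.5, -3.3, 0, 0, 0, 0, 1],
    [3.5, -3.3, 0, 0, 0, 0, 1],
    [3.5, -3.3, 0, 0, 0, 0, 1],
    [3.5, -3.3, 0, 0, 0, 0, 1],
    [0, 0, 0, 0, 0, 8.3, 1],
    [0, 0, 0, 0, 0, 8.3, 1],
    [0, 0, 0, 0, 0, 8.3, 1],
    [0, 0, 0, 0, 0, 8.3, 1],
  ],
  newtons=40,
)

```text
time: 2.6
tool_pos: [0.5132, 0.0555, 0.2996]
tcp_rot: [[0.988, -0.155, -0.001], [-0.155, -0.988, 0.0], [-0.001, 0.0, -1.0]]
contact_force: [0.2, 0.1, -0.2]
finger_gap: 0.0911
```

Call:
jog_arm(
  motion=[
    [0.8, -4.2, 0, 0, 0, 0, 1],
    [0.8, -4.2, 0, 0, 0, 0, 1],
    [0, 0, 0, 0, 0, 0, 1],
  ],
)

```text
time: 2.98
tool_pos: [0.5422, 0.1383, 0.2994]
tcp_rot: [[0.989, -0.148, -0.001], [-0.148, -0.989, 0.0], [-0.001, -0.0, -1.0]]
contact_force: [0.6, -0.5, -0.1]
finger_gap: 0.0909
```

```bash
python3 - <<'E'
from h import *
s=sense();print(s['time'],s['tool_pos'],s['joints'].round(2))
w=snapshot("wrist");cv2.imwrite("pics/w1.png",w[:,:,::-1])
E
```

```text
2.975 [0.5421958  0.13829598 0.2993595 ] [0.14 0.33 1.38 0.   1.43 1.86]
```

View pics/w1.png

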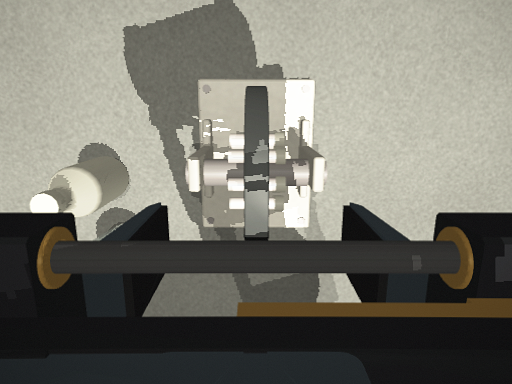

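Wrist view: the wheel is vertical at u≈257, midway between the fingers. The posts are at (195,174) and (319,174), so the jaws are well centred and the yaw is right. Next I'll cross-check the axle position and then descend.

```bash
python3 - <<'E'
from h import *
s=sense();m=camera_model("wrist")
K=np.array([[m['fx'],0,m['cx']],[0,m['fy'],m['cy']],[0,0,1]])
R=s['tcp_rot'];H=m['hand_eye']
def w(u,v,z):
    p=cv2.undistortPoints(np.array([[[u,v]]],float),K,np.array([m['k1'],0,0,0,0.]))[0,0]
    d=R@H[:3,:3]@np.array([p[0],p[1],1]);o=s['tool_pos']+R@H[:3,3]
    return o+d*(z-o[2])/d[2]
print(w(195,174,.139),w(319,174,.139),(w(195,174,.139)+w(319,174,.139))/2)
print(w(256.5,87,.125))
c=[w(199,79,.018),w(314,79,.018)];print(c,sum(c)/2)
E
```

```text
[0.55138819 0.19700578 0.139     ] [0.53301039 0.07542767 0.139     ] [0.54219929 0.13621673 0.139     ]
[0.6247675  0.12427046 0.125     ]
[array([0.65085862, 0.19343451, 0.018     ]), array([0.62910307, 0.04946636, 0.018     ])] [0.63998085 0.12145044 0.018     ]
```

Call:
jog_arm(
  motion=[
    [0, 0, 4, 0, 0, 0, 1],
    [0, 0, 4, 0, 0, 0, 1],
    [0, 0, 3.8, 0, 0, 0, 1],
    [0, 0, 0, 0, 0, 0, 1],
  ],
)

```text
time: 3.52
tool_pos: [0.5399, 0.1351, 0.18]
tcp_rot: [[0.989, -0.151, -0.005], [-0.151, -0.989, -0.001], [-0.005, 0.002, -1.0]]
contact_force: [0.3, 0.3, 0.6]
finger_gap: 0.0912
```

Call:
jog_arm(
  motion=[
    [0, 0, 0, 0, 0, 0, 0.5],
    [0, 0, 0, 0, 0, 0, 0.1],
    [0, 0, 0, 0, 0, 0, 0.1],
    [0, 0, 0, 0, 0, 0, 0.1],
    [0, 0, 0, 0, 0, 0, 0.1],
  ],
  newtons=40,
)

```text
time: 4.15
tool_pos: [0.5419, 0.1362, 0.1821]
tcp_rot: [[0.989, -0.15, 0.0], [-0.15, -0.989, 0.0], [0.0, -0.0, -1.0]]
contact_force: [0.8, 0.8, 0.0]
finger_gap: 0.0442
```

Call:
jog_arm(
  motion=[
    [0, 0, 0, 0, 0, 0, 0.1],
    [0, 0, 0, 0, 0, 0, 0.1],
    [0, 0, 0, 0, 0, 0, 0.1],
    [0, 0, 0, 0, 0, 0, 0.1],
  ],
)

```text
time: 4.65
tool_pos: [0.542, 0.1373, 0.1819]
tcp_rot: [[0.989, -0.15, 0.0], [-0.15, -0.989, 0.002], [0.0, -0.002, -1.0]]
contact_force: [1.5, 10.9, -1.3]
finger_gap: 0.0198
```

```bash
python3 - <<'E'
from h import *
s=sense();print({k:np.round(s[k],4) for k in s})
E
```

```text
{'time': np.float64(4.65), 'joints': array([0.1402, 0.4353, 1.5514, 0.0019, 1.1542, 1.8606]), 'qd': array([ 0.0009,  0.0005, -0.0011,  0.0005,  0.0021,  0.0003]), 'joint_efforts': array([ -5.8381, -79.6308, -33.4377,  -2.8686,   0.7177,   0.1205]), 'tool_pos': array([0.542 , 0.1373, 0.1819]), 'tcp_rot': array([[ 9.887e-01, -1.499e-01,  4.000e-04],
       [-1.499e-01, -9.887e-01,  1.900e-03],
       [ 1.000e-04, -1.900e-03, -1.000e+00]]), 'contact_force': array([ 1.4858, 10.8604, -1.3216]), 'torque': array([ 1.5352, -0.0949,  0.1286]), 'finger_gap': np.float64(0.0198)}
```

The grip is on, with a side force of 11 N. I'll relieve it by 1 mm, then start the sweep. Each move is a rotation about the axle (57 mm beyond the TCP), and I log the wrench after each one.

```bash
cat > log.py <<'E'
from h import *
import json,sys
s=sense(); A=np.array([.542,.136,.125]); f=np.array([.150,.989,0]);e=np.array([.989,-.150,0])
R=s['tcp_rot'];z=R[:,2]
ang=np.degrees(np.arctan2(-z@e,-z[2])) # + = top towards +e
d=s['tool_pos']-A; pa=np.degrees(np.arctan2(d@e,d[2]))
F=s['contact_force'];T=s['torque']
L=.16
M=f@(T+np.cross(s['tool_pos']-L*z-A,F))
rec=dict(t=s['time'],ang=ang,pa=pa,rho=float(np.hypot(d@e,d[2])),lat=float(d@f),F=[F@e,F@f,F[2]],T=[T@e,T@f,T[2]],M=M,pos=s['tool_pos'].tolist(),z=z.tolist(),qd=float(np.abs(s['qd']).max()),tag=sys.argv[1])
rec={k:(float(v) if isinstance(v,np.floating) else [float(x) for x in v] if isinstance(v,list) else v) for k,v in rec.items()}
open("log.jsonl","a").write(json.dumps(rec)+"\n")
print("t %.2f ang %.1f pa %.1f rho %.4f M %.3f F %s Ty %.2f qd %.3f q5 %.2f q3 %.2f gap %.4f"%(rec['t'],ang,pa,rec['rho'],M,np.round(rec['F'],1),T@f,rec['qd'],s['joints'][4],s['joints'][2],s['finger_gap']))
E
```

Call:
jog_arm(
  motion=[
    [0, -0.1, 0, 0, 0, 0, 0.1],
    [0, 0, 0, 0, 0, 0, 0.1],
  ],
)

```text
time: 4.9
tool_pos: [0.542, 0.1374, 0.1819]
tcp_rot: [[0.989, -0.15, 0.0], [-0.15, -0.989, 0.0], [-0.0, -0.0, -1.0]]
contact_force: [0.4, 3.6, -1.3]
finger_gap: 0.02
```

```bash
python3 log.py s
```

```text
t 4.90 ang 0.0 pa -0.2 rho 0.0569 M 0.009 F [-0.1  3.6 -1.3] Ty 0.04 qd 0.004 q5 1.16 q3 1.55 gap 0.0200
```

Call:
jog_arm(
  motion=[
    [-0.25, 0, 0, 0, 2.5, 0, 0.1],
    [-0.25, 0, 0, 0, 2.5, 0, 0.1],
    [-0.25, 0, 0.01, 0, 2.5, 0, 0.1],
    [-0.25, 0, 0.01, 0, 2.5, 0, 0.1],
  ],
)

```text
time: 5.4
tool_pos: [0.5322, 0.1388, 0.1809]
tcp_rot: [[0.973, -0.15, 0.173], [-0.148, -0.989, -0.026], [0.175, -0.001, -0.985]]
contact_force: [5.6, 3.2, -12.2]
finger_gap: 0.0197
```

```bash
python3 log.py n
```

```text
t 5.40 ang -10.1 pa -10.3 rho 0.0568 M 0.196 F [  5.    4.  -12.2] Ty -0.41 qd 0.506 q5 0.91 q3 1.71 gap 0.0197
```

Call:
jog_arm(
  motion=[
    [-0.25, 0, 0.03, 0, 2.5, 0, 0.1],
    [-0.25, 0, 0.03, 0, 2.5, 0, 0.1],
    [-0.25, 0, 0.01, 0, 2.5, 0, 0.1],
    [-0.25, 0, 0.01, 0, 2.5, 0, 0.1],
  ],
)

```text
time: 5.9
tool_pos: [0.5228, 0.1403, 0.1781]
tcp_rot: [[0.928, -0.15, 0.34], [-0.141, -0.989, -0.051], [0.344, -0.001, -0.939]]
contact_force: [4.3, -1.9, -7.0]
finger_gap: 0.0197
```

```bash
python3 log.py n
```

```text
t 5.90 ang -20.1 pa -20.3 rho 0.0567 M 0.257 F [ 4.6 -1.2 -7. ] Ty -0.15 qd 0.520 q5 0.65 q3 1.87 gap 0.0197
```

Call:
jog_arm(
  motion=[
    [-0.25, 0, 0.01, 0, 2.5, 0, 0.1],
    [-0.25, 0, 0.01, 0, 2.5, 0, 0.1],
    [-0.25, 0, 0.01, 0, 2.5, 0, 0.1],
    [-0.25, 0, 0.01, 0, 2.5, 0, 0.1],
  ],
)

```text
time: 6.4
tool_pos: [0.5139, 0.1417, 0.1738]
tcp_rot: [[0.855, -0.15, 0.496], [-0.13, -0.989, -0.074], [0.502, -0.001, -0.865]]
contact_force: [11.8, -15.5, -8.1]
finger_gap: 0.0196
```

```bash
python3 log.py n
```

```text
t 6.40 ang -30.1 pa -30.5 rho 0.0566 M 0.236 F [ 14.  -13.6  -8.1] Ty -1.50 qd 1.198 q5 0.40 q3 2.03 gap 0.0196
```

Call:
jog_arm(
  motion=[
    [0.25, 0, 0, 0, -2.5, 0, 0.1],
    [0.25, 0, 0.01, 0, -2.5, 0, 0.1],
    [0.25, 0, 0, 0, -2.5, 0, 0.1],
    [0.25, 0, 0.01, 0, -2.5, 0, 0.1],
  ],
)

```text
time: 6.9
tool_pos: [0.522, 0.1404, 0.1779]
tcp_rot: [[0.93, -0.15, 0.336], [-0.141, -0.989, -0.05], [0.34, -0.001, -0.941]]
contact_force: [-6.2, -1.3, 1.3]
finger_gap: 0.0197
```

```bash
python3 log.py p
```

```text
t 6.90 ang -19.9 pa -21.1 rho 0.0567 M -0.447 F [-6.  -2.2  1.3] Ty 0.67 qd 0.527 q5 0.65 q3 1.87 gap 0.0197
```

Call:
jog_arm(
  motion=[
    [0.25, 0, 0, 0, -2.5, 0, 0.1],
    [0.25, 0, 0.01, 0, -2.5, 0, 0.1],
    [0.25, 0, 0, 0, -2.5, 0, 0.1],
    [0.25, 0, 0.01, 0, -2.5, 0, 0.1],
  ],
)

```text
time: 7.4
tool_pos: [0.5315, 0.1389, 0.1807]
tcp_rot: [[0.974, -0.15, 0.169], [-0.148, -0.989, -0.025], [0.171, -0.0, -0.985]]
contact_force: [-8.5, 3.6, 7.9]
finger_gap: 0.02
```

```bash
python3 log.py p
```

```text
t 7.40 ang -9.9 pa -11.0 rho 0.0568 M -0.255 F [-9.   2.3  7.9] Ty 1.35 qd 0.505 q5 0.91 q3 1.71 gap 0.0200
```

Call:
jog_arm(
  motion=[
    [0.25, 0, 0, 0, -2.5, 0, 0.1],
    [0.25, 0, 0.01, 0, -2.5, 0, 0.1],
    [0.25, 0, 0, 0, -2.5, 0, 0.1],
    [0.25, 0, 0.01, 0, -2.5, 0, 0.1],
  ],
)

```text
time: 7.9
tool_pos: [0.5413, 0.1375, 0.1819]
tcp_rot: [[0.989, -0.15, -0.003], [-0.15, -0.989, 0.001], [-0.003, -0.001, -1.0]]
contact_force: [-7.8, 3.6, 12.7]
finger_gap: 0.0203
```

```bash
python3 log.py p
```

```text
t 7.90 ang 0.2 pa -0.9 rho 0.0569 M -0.109 F [-8.3  2.4 12.7] Ty 1.69 qd 0.478 q5 1.16 q3 1.55 gap 0.0203
```

Call:
jog_arm(
  motion=[
    [0.25, 0, 0, 0, -2.5, 0, 0.1],
    [0.25, 0, 0.01, 0, -2.5, 0, 0.1],
    [0.25, 0, 0, 0, -2.5, 0, 0.1],
    [0.25, 0, 0.01, 0, -2.5, 0, 0.1],
  ],
)

```text
time: 8.4
tool_pos: [0.5512, 0.136, 0.1813]
tcp_rot: [[0.973, -0.15, -0.174], [-0.147, -0.989, 0.027], [-0.176, -0.001, -0.984]]
contact_force: [-6.5, 3.7, 14.7]
finger_gap: 0.0198
```

```bash
python3 log.py p
```

```text
t 8.40 ang 10.2 pa 9.2 rho 0.0570 M 0.057 F [-6.9  2.7 14.7] Ty 2.09 qd 0.456 q5 1.39 q3 1.39 gap 0.0198
```

Call:
jog_arm(
  motion=[
    [0.25, 0, 0, 0, -2.5, 0, 0.1],
    [0.25, 0, 0.01, 0, -2.5, 0, 0.1],
    [0.25, 0, 0, 0, -2.5, 0, 0.1],
    [0.25, 0, 0.01, 0, -2.5, 0, 0.1],
  ],
)

```text
time: 8.9
tool_pos: [0.5608, 0.1345, 0.179]
tcp_rot: [[0.928, -0.15, -0.341], [-0.14, -0.989, 0.052], [-0.345, -0.001, -0.939]]
contact_force: [-5.0, 4.4, 16.2]
finger_gap: 0.0202
```

```bash
python3 log.py p
```

```text
t 8.90 ang 20.2 pa 19.2 rho 0.0572 M -0.016 F [-5.6  3.6 16.2] Ty 2.33 qd 0.436 q5 1.61 q3 1.23 gap 0.0202
```

Call:
jog_arm(
  motion=[
    [0.25, 0, 0, 0, -2.5, 0, 0.1],
    [0.25, 0, 0.01, 0, -2.5, 0, 0.1],
    [0.25, 0, 0, 0, -2.5, 0, 0.1],
    [0.25, 0, 0.01, 0, -2.5, 0, 0.1],
  ],
)

```text
time: 9.4
tool_pos: [0.5698, 0.1332, 0.175]
tcp_rot: [[0.855, -0.15, -0.497], [-0.129, -0.989, 0.076], [-0.503, -0.001, -0.865]]
contact_force: [-4.7, 4.5, 17.1]
finger_gap: 0.0199
```

```bash
python3 log.py p
```

```text
t 9.40 ang 30.2 pa 29.2 rho 0.0573 M -0.324 F [-5.3  3.7 17.1] Ty 2.53 qd 0.418 q5 1.83 q3 1.07 gap 0.0199
```

Call:
jog_arm(
  motion=[
    [0.25, 0, 0, 0, -2.5, 0, 0.1],
    [0.25, 0, 0.01, 0, -2.5, 0, 0.1],
    [0.25, 0, 0, 0, -2.5, 0, 0.1],
    [0.25, 0, 0.01, 0, -2.5, 0, 0.1],
  ],
)

```text
time: 9.9
tool_pos: [0.578, 0.1319, 0.1695]
tcp_rot: [[0.756, -0.15, -0.638], [-0.114, -0.989, 0.097], [-0.645, -0.001, -0.764]]
contact_force: [-2.7, 5.9, 17.5]
finger_gap: 0.0198
```

```bash
python3 log.py p
```

```text
t 9.90 ang 40.2 pa 39.1 rho 0.0574 M -0.304 F [-3.5  5.4 17.5] Ty 2.72 qd 0.404 q5 2.03 q3 0.92 gap 0.0198
```

```bash
python3 - <<'E'
from h import *
A=np.array([.542,.136,.125]); f=np.array([.150,.989,0]);e=np.array([.989,-.150,0])
for i in range(10):
    snapshot("top"); s=sense();F=s['contact_force'];T=s['torque'];z=s['tcp_rot'][:,2]
    t=np.cross(f,-z)
    print(round(s['time'],3),np.round([F@t,F@-z,F@f,T@f,T@t,T@z, f@(T+np.cross(s['tool_pos']-.16*z-A,F)),np.abs(s['qd']).max()],3))
E
```

```text
9.95 [-12.505  18.307   4.186   2.596   0.673  -0.022  -0.117   0.068]
10.0 [-8.841 11.131  4.088  1.713  0.688 -0.075 -0.208  0.042]
10.05 [-6.647e+00  1.091e+01  4.128e+00  1.413e+00  6.700e-01 -6.000e-03
 -3.300e-02  2.100e-02]
10.1 [-5.958  9.669  3.768  1.422  0.667 -0.064  0.127  0.01 ]
10.15 [-6.000e+00  9.514e+00  4.301e+00  1.242e+00  6.160e-01 -8.300e-02
 -6.300e-02  4.000e-03]
10.2 [-5.622e+00  9.159e+00  4.187e+00  1.217e+00  7.020e-01 -8.700e-02
 -6.000e-03  2.000e-03]
10.25 [-4.6490e+00  1.0013e+01  5.2780e+00  1.2190e+00  7.2500e-01 -6.5000e-02
  2.0800e-01  2.0000e-03]
10.3 [-5.628e+00  9.996e+00  3.948e+00  1.124e+00  6.760e-01 -3.500e-02
 -9.900e-02  2.000e-03]
10.35 [-5.279e+00  9.801e+00  3.739e+00  1.164e+00  6.340e-01 -8.300e-02
  1.500e-02  2.000e-03]
10.4 [-6.256e+00  9.418e+00  4.771e+00  1.195e+00  6.420e-01 -8.800e-02
 -1.650e-01  1.000e-03]
```

Readings taken with the arm stopped relax to about zero (stuck), so only moving samples count. The rigid grip's lever arm also makes the moment noisy. So I'll change to a lighter grip with the tool kept vertical, letting the pads pivot. Then tangential force × 76 mm gives the moment, and the pad torsion just adds to the friction. First I loosen and swing back upright around the wheel.

```bash
python3 - <<'E'
import numpy as np
th=np.radians(np.arange(-60,61,5))
for a,b in zip(th,th[1:]): print(round(np.degrees(a)),round(7.6*(np.sin(b)-np.sin(a)),2),round(-7.6*(np.cos(b)-np.cos(a)),2))
E
```

```text
-60 0.36 -0.56
-55 0.4 -0.53
-50 0.45 -0.49
-45 0.49 -0.45
-40 0.53 -0.4
-35 0.56 -0.36
-30 0.59 -0.31
-25 0.61 -0.25
-20 0.63 -0.2
-15 0.65 -0.14
-10 0.66 -0.09
-5 0.66 -0.03
0 0.66 0.03
5 0.66 0.09
10 0.65 0.14
15 0.63 0.2
20 0.61 0.25
25 0.59 0.31
30 0.56 0.36
35 0.53 0.4
40 0.49 0.45
45 0.45 0.49
50 0.4 0.53
55 0.36 0.56
```

Call:
jog_arm(
  motion=[
    [0, 0, 0, 0, 0, 0, 0.4],
    [0, 0, 0, 0, 0, 0, 0.4],
    [-0.5, 0, 0.02, 0, 5, 0, 0.4],
    [-0.5, 0, 0.02, 0, 5, 0, 0.4],
    [-0.5, 0, 0.02, 0, 5, 0, 0.4],
    [-0.5, 0, 0.02, 0, 5, 0, 0.4],
    [-0.5, 0, 0.02, 0, 5, 0, 0.4],
    [-0.5, 0, 0.02, 0, 5, 0, 0.4],
    [-0.5, 0, 0.02, 0, 5, 0, 0.4],
    [-0.5, 0, 0.02, 0, 5, 0, 0.4],
    [0, 0, 0, 0, 0, 0, 0.4],
  ],
)

```text
time: 11.78
tool_pos: [0.5408, 0.1373, 0.1819]
tcp_rot: [[0.989, -0.149, -0.0], [-0.149, -0.989, -0.0], [-0.0, 0.0, -1.0]]
contact_force: [0.5, -0.6, 0.3]
finger_gap: 0.0365
```

```bash
python3 log.py x; python3 -c "
from h import *
s=sense();print(s['tool_pos'],s['tcp_rot'].round(3))"
```

```text
t 11.78 ang 0.0 pa -1.4 rho 0.0569 M 0.171 F [ 0.6 -0.5  0.3] Ty 0.04 qd 0.072 q5 1.15 q3 1.55 gap 0.0365
[0.54079297 0.13725254 0.18187069] [[ 0.989 -0.149 -0.   ]
 [-0.149 -0.989 -0.   ]
 [-0.     0.    -1.   ]]
```

Call:
jog_arm(
  motion=[
    [-2.46, 0, 0.46, 0, 0, 0, 0.4],
    [-2.29, 0, 1.32, 0, 0, 0, 0.4],
    [-1.7, 0, 2.02, 0, 0, 0, 0.4],
    [0, 0, 0, 0, 0, 0, 0.1],
    [0, 0, 0, 0, 0, 0, 0.1],
    [0, 0, 0, 0, 0, 0, 0.1],
    [0, 0, 0, 0, 0, 0, 0.1],
  ],
  newtons=18,
)

```text
time: 12.65
tool_pos: [0.4799, 0.1468, 0.1439]
tcp_rot: [[0.989, -0.15, 0.002], [-0.15, -0.989, 0.0], [0.002, -0.0, -1.0]]
contact_force: [6.4, 0.4, -5.6]
finger_gap: 0.02
```

```bash
cat > log2.py <<'E'
from h import *
import json,sys
s=sense(); A=np.array([.542,.1365,.125]); f=np.array([.150,.989,0]);e=np.array([.989,-.150,0])
z=s['tcp_rot'][:,2]; G=s['tool_pos']-.019*z; d=G-A
th=np.arctan2(d@e,d[2]); r=np.hypot(d@e,d[2]); t=np.cos(th)*e-np.sin(th)*np.array([0,0,1]); n=np.sin(th)*e+np.cos(th)*np.array([0,0,1])
F=s['contact_force'];T=s['torque']
tp=f@(T+np.cross(-.141*z,F))
rec=dict(tag=sys.argv[1],t=float(s['time']),th=float(np.degrees(th)),r=float(r),Ft=float(F@t),Fn=float(F@n),Ff=float(F@f),tp=float(tp),Ty=float(T@f),z=z.tolist(),pos=s['tool_pos'].tolist(),F=F.tolist(),T=T.tolist())
open("log2.jsonl","a").write(json.dumps(rec)+"\n")
print("t %.2f th %.1f r %.4f lat %.4f | Ft %.2f Fn %.2f Ff %.1f tp %.3f gap %.4f qd %.2f"%(rec['t'],rec['th'],r,d@f,rec['Ft'],rec['Fn'],rec['Ff'],tp,s['finger_gap'],np.abs(s['qd']).max()))
E
python3 log2.py x
```

```text
t 12.65 th -59.0 r 0.0735 lat 0.0008 | Ft -1.52 Fn -8.26 Ff 1.3 tp 0.133 gap 0.0200 qd 0.00
```

Call:
jog_arm(
  motion=[
    [0.38, 0, -0.56, 0, 0, 0, 0.1],
    [0.42, 0, -0.53, 0, 0, 0, 0.1],
  ],
)

```text
time: 12.9
tool_pos: [0.4863, 0.1457, 0.1543]
tcp_rot: [[0.989, -0.15, -0.001], [-0.15, -0.989, 0.0], [-0.001, -0.0, -1.0]]
contact_force: [2.1, 5.0, -13.5]
finger_gap: 0.0202
```

```bash
python3 log2.py p
```

```text
t 12.90 th -49.4 r 0.0743 lat 0.0008 | Ft -9.37 Fn -9.80 Ff 5.3 tp 0.384 gap 0.0202 qd 0.14
```

Call:
jog_arm(
  motion=[
    [0.45, 0, -0.49, 0, 0, 0, 0.1],
    [0.49, 0, -0.45, 0, 0, 0, 0.1],
  ],
)

```text
time: 13.15
tool_pos: [0.4952, 0.1444, 0.1637]
tcp_rot: [[0.989, -0.15, -0.002], [-0.15, -0.989, 0.0], [-0.002, -0.0, -1.0]]
contact_force: [-1.0, 6.2, -12.3]
finger_gap: 0.02
```

```bash
python3 log2.py p
```

```text
t 13.15 th -39.4 r 0.0747 lat 0.0008 | Ft -9.25 Fn -8.29 Ff 6.0 tp 0.358 gap 0.0200 qd 0.13
```

Call:
jog_arm(
  motion=[
    [0.53, 0, -0.4, 0, 0, 0, 0.1],
  ],
)

```text
time: 13.28
tool_pos: [0.5002, 0.1437, 0.1677]
tcp_rot: [[0.989, -0.15, -0.002], [-0.15, -0.989, 0.001], [-0.002, -0.0, -1.0]]
contact_force: [-2.0, 5.7, -9.4]
finger_gap: 0.0199
```

```bash
python3 log2.py p
```

```text
t 13.28 th -34.5 r 0.0749 lat 0.0008 | Ft -7.67 Fn -6.20 Ff 5.4 tp 0.464 gap 0.0199 qd 0.13
```

Call:
jog_arm(
  motion=[
    [0.56, 0, -0.36, 0, 0, 0, 0.1],
  ],
)

```text
time: 13.4
tool_pos: [0.5056, 0.1428, 0.1713]
tcp_rot: [[0.989, -0.15, -0.002], [-0.15, -0.989, 0.001], [-0.002, -0.0, -1.0]]
contact_force: [-2.2, 6.1, -8.9]
finger_gap: 0.0199
```

```bash
python3 log2.py p
```

```text
t 13.40 th -29.5 r 0.0750 lat 0.0008 | Ft -7.10 Fn -6.21 Ff 5.7 tp 0.505 gap 0.0199 qd 0.13
```

Call:
jog_arm(
  motion=[
    [0.59, 0, -0.31, 0, 0, 0, 0.1],
  ],
)

```text
time: 13.52
tool_pos: [0.5113, 0.142, 0.1744]
tcp_rot: [[0.989, -0.15, -0.003], [-0.15, -0.989, 0.001], [-0.003, -0.0, -1.0]]
contact_force: [-3.3, 5.6, -7.9]
finger_gap: 0.0198
```

```bash
python3 log2.py p
```

```text
t 13.53 th -24.4 r 0.0751 lat 0.0008 | Ft -6.98 Fn -5.46 Ff 5.0 tp 0.538 gap 0.0198 qd 0.13
```

Call:
jog_arm(
  motion=[
    [0.61, 0, -0.25, 0, 0, 0, 0.1],
  ],
)

```text
time: 13.65
tool_pos: [0.5173, 0.1411, 0.1769]
tcp_rot: [[0.989, -0.15, -0.003], [-0.15, -0.989, 0.001], [-0.003, -0.0, -1.0]]
contact_force: [-3.6, 6.1, -7.1]
finger_gap: 0.0198
```

```bash
python3 log2.py p
```

```text
t 13.65 th -19.5 r 0.0752 lat 0.0008 | Ft -6.55 Fn -5.17 Ff 5.5 tp 0.663 gap 0.0198 qd 0.13
```

Call:
jog_arm(
  motion=[
    [0.63, 0, -0.2, 0, 0, 0, 0.1],
  ],
)

```text
time: 13.78
tool_pos: [0.5235, 0.1401, 0.1789]
tcp_rot: [[0.989, -0.15, -0.003], [-0.15, -0.989, 0.001], [-0.003, -0.0, -1.0]]
contact_force: [-4.3, 6.1, -6.7]
finger_gap: 0.0198
```

```bash
python3 log2.py p
```

```text
t 13.78 th -14.5 r 0.0753 lat 0.0008 | Ft -6.62 Fn -5.16 Ff 5.4 tp 0.621 gap 0.0198 qd 0.13
```

Call:
jog_arm(
  motion=[
    [0.65, 0, -0.14, 0, 0, 0, 0.1],
  ],
)

```text
time: 13.9
tool_pos: [0.5299, 0.1392, 0.1804]
tcp_rot: [[0.989, -0.15, -0.003], [-0.15, -0.989, 0.001], [-0.003, -0.0, -1.0]]
contact_force: [-5.4, 5.2, -4.6]
finger_gap: 0.0201
```

```bash
python3 log2.py p
```

```text
t 13.90 th -9.4 r 0.0754 lat 0.0008 | Ft -6.80 Fn -3.50 Ff 4.4 tp 0.612 gap 0.0201 qd 0.13
```

Call:
jog_arm(
  motion=[
    [0.66, 0, -0.09, 0, 0, 0, 0.1],
  ],
)

```text
time: 14.02
tool_pos: [0.5365, 0.1382, 0.1813]
tcp_rot: [[0.989, -0.15, -0.003], [-0.15, -0.989, 0.001], [-0.003, -0.0, -1.0]]
contact_force: [-5.2, 6.6, -3.3]
finger_gap: 0.0197
```

```bash
python3 log2.py p
```

```text
t 14.03 th -4.3 r 0.0755 lat 0.0008 | Ft -6.35 Fn -2.87 Ff 5.7 tp 0.619 gap 0.0197 qd 0.12
```

Call:
jog_arm(
  motion=[
    [0.66, 0, -0.03, 0, 0, 0, 0.1],
  ],
)

```text
time: 14.15
tool_pos: [0.5431, 0.1372, 0.1817]
tcp_rot: [[0.989, -0.15, -0.002], [-0.15, -0.989, 0.001], [-0.003, -0.0, -1.0]]
contact_force: [-6.7, 5.9, -1.9]
finger_gap: 0.0201
```

```bash
python3 log2.py p
```

```text
t 14.15 th 0.8 r 0.0757 lat 0.0008 | Ft -7.49 Fn -1.99 Ff 4.9 tp 0.441 gap 0.0201 qd 0.12
```

Call:
jog_arm(
  motion=[
    [0.66, 0, 0.03, 0, 0, 0, 0.1],
  ],
)

```text
time: 14.28
tool_pos: [0.5497, 0.1362, 0.1814]
tcp_rot: [[0.989, -0.15, -0.002], [-0.15, -0.989, 0.001], [-0.002, -0.0, -1.0]]
contact_force: [-5.8, 6.3, -0.7]
finger_gap: 0.0199
```

```bash
python3 log2.py p
```

```text
t 14.28 th 5.8 r 0.0758 lat 0.0008 | Ft -6.61 Fn -1.37 Ff 5.4 tp 0.524 gap 0.0199 qd 0.11
```

Call:
jog_arm(
  motion=[
    [0.66, 0, 0.09, 0, 0, 0, 0.1],
  ],
)

```text
time: 14.4
tool_pos: [0.5563, 0.1352, 0.1806]
tcp_rot: [[0.989, -0.15, -0.002], [-0.15, -0.989, 0.001], [-0.002, -0.0, -1.0]]
contact_force: [-5.6, 5.4, 0.6]
finger_gap: 0.0196
```

```bash
python3 log2.py p
```

```text
t 14.40 th 10.9 r 0.0760 lat 0.0009 | Ft -6.31 Fn -0.63 Ff 4.6 tp 0.580 gap 0.0196 qd 0.11
```

Call:
jog_arm(
  motion=[
    [0.65, 0, 0.14, 0, 0, 0, 0.1],
  ],
)

```text
time: 14.52
tool_pos: [0.5628, 0.1342, 0.1793]
tcp_rot: [[0.989, -0.15, -0.002], [-0.15, -0.989, 0.001], [-0.002, -0.0, -1.0]]
contact_force: [-5.1, 5.1, -0.3]
finger_gap: 0.02
```

```bash
python3 log2.py p
```

```text
t 14.53 th 16.0 r 0.0762 lat 0.0008 | Ft -5.53 Fn -1.87 Ff 4.3 tp 0.707 gap 0.0200 qd 0.10
```

Call:
jog_arm(
  motion=[
    [0.63, 0, 0.2, 0, 0, 0, 0.1],
  ],
)

```text
time: 14.65
tool_pos: [0.5692, 0.1332, 0.1773]
tcp_rot: [[0.989, -0.15, -0.001], [-0.15, -0.989, 0.001], [-0.002, -0.0, -1.0]]
contact_force: [-5.6, 3.9, 1.3]
finger_gap: 0.0199
```

```bash
python3 log2.py p
```

```text
t 14.65 th 21.0 r 0.0764 lat 0.0009 | Ft -6.18 Fn -0.95 Ff 3.0 tp 0.478 gap 0.0199 qd 0.10
```

Call:
jog_arm(
  motion=[
    [0.61, 0, 0.25, 0, 0, 0, 0.1],
  ],
)

```text
time: 14.78
tool_pos: [0.5754, 0.1323, 0.1749]
tcp_rot: [[0.989, -0.15, -0.001], [-0.15, -0.989, 0.001], [-0.001, -0.001, -1.0]]
contact_force: [-5.3, 4.9, 1.0]
finger_gap: 0.0199
```

```bash
python3 log2.py p
```

```text
t 14.78 th 26.0 r 0.0767 lat 0.0009 | Ft -5.80 Fn -1.67 Ff 4.0 tp 0.532 gap 0.0199 qd 0.09
```

Call:
jog_arm(
  motion=[
    [0.59, 0, 0.31, 0, 0, 0, 0.1],
  ],
)

```text
time: 14.9
tool_pos: [0.5813, 0.1314, 0.1719]
tcp_rot: [[0.989, -0.15, -0.001], [-0.15, -0.989, 0.001], [-0.001, -0.001, -1.0]]
contact_force: [-5.6, 4.7, 2.6]
finger_gap: 0.0195
```

```bash
python3 log2.py p
```

```text
t 14.90 th 31.1 r 0.0769 lat 0.0009 | Ft -6.68 Fn -0.97 Ff 3.9 tp 0.321 gap 0.0195 qd 0.09
```

Call:
jog_arm(
  motion=[
    [0.56, 0, 0.36, 0, 0, 0, 0.1],
  ],
)

```text
time: 15.02
tool_pos: [0.587, 0.1306, 0.1684]
tcp_rot: [[0.989, -0.15, -0.0], [-0.15, -0.989, 0.001], [-0.001, -0.001, -1.0]]
contact_force: [-3.7, 4.4, 3.6]
finger_gap: 0.0198
```

```bash
python3 log2.py p
```

```text
t 15.03 th 36.1 r 0.0772 lat 0.0009 | Ft -5.65 Fn 0.34 Ff 3.8 tp 0.544 gap 0.0198 qd 0.09
```

Call:
jog_arm(
  motion=[
    [0.53, 0, 0.4, 0, 0, 0, 0.1],
  ],
)

```text
time: 15.15
tool_pos: [0.5924, 0.1298, 0.1644]
tcp_rot: [[0.989, -0.15, -0.0], [-0.15, -0.989, 0.001], [-0.0, -0.001, -1.0]]
contact_force: [-3.0, 3.5, 4.9]
finger_gap: 0.0199
```

```bash
python3 log2.py p
```

```text
t 15.15 th 41.0 r 0.0775 lat 0.0009 | Ft -5.86 Fn 1.35 Ff 3.0 tp 0.575 gap 0.0199 qd 0.09
```

Call:
jog_arm(
  motion=[
    [0.49, 0, 0.45, 0, 0, 0, 0.1],
  ],
)

```text
time: 15.28
tool_pos: [0.5975, 0.129, 0.1599]
tcp_rot: [[0.989, -0.15, 0.0], [-0.15, -0.989, 0.001], [0.0, -0.001, -1.0]]
contact_force: [-2.6, 3.8, 5.5]
finger_gap: 0.0199
```

```bash
python3 log2.py p
```

```text
t 15.28 th 46.1 r 0.0777 lat 0.0009 | Ft -6.14 Fn 1.54 Ff 3.4 tp 0.486 gap 0.0199 qd 0.09
```

Call:
jog_arm(
  motion=[
    [0.45, 0, 0.49, 0, 0, 0, 0.1],
  ],
)

```text
time: 15.4
tool_pos: [0.6021, 0.1283, 0.155]
tcp_rot: [[0.989, -0.15, 0.001], [-0.15, -0.989, 0.001], [0.001, -0.001, -1.0]]
contact_force: [-1.9, 3.8, 5.7]
finger_gap: 0.0198
```

```bash
python3 log2.py p
```

```text
t 15.40 th 51.1 r 0.0780 lat 0.0009 | Ft -5.99 Fn 1.64 Ff 3.4 tp 0.481 gap 0.0198 qd 0.09
```

Call:
jog_arm(
  motion=[
    [0.4, 0, 0.53, 0, 0, 0, 0.1],
  ],
)

```text
time: 15.52
tool_pos: [0.6063, 0.1276, 0.1498]
tcp_rot: [[0.989, -0.15, 0.001], [-0.15, -0.989, 0.001], [0.001, -0.001, -1.0]]
contact_force: [-1.5, 3.4, 4.8]
finger_gap: 0.0197
```

```bash
python3 log2.py p
```

```text
t 15.53 th 56.0 r 0.0783 lat 0.0009 | Ft -5.12 Fn 1.06 Ff 3.1 tp 0.462 gap 0.0197 qd 0.09
```

Call:
jog_arm(
  motion=[
    [-0.4, 0, -0.53, 0, 0, 0, 0.1],
    [-0.45, 0, -0.49, 0, 0, 0, 0.1],
  ],
)

```text
time: 15.78
tool_pos: [0.5979, 0.1289, 0.1593]
tcp_rot: [[0.989, -0.15, 0.001], [-0.15, -0.989, 0.0], [0.001, -0.001, -1.0]]
contact_force: [4.1, 4.0, -8.8]
finger_gap: 0.0198
```

```bash
python3 log2.py n
```

```text
t 15.78 th 46.6 r 0.0776 lat 0.0009 | Ft 8.77 Fn -3.48 Ff 4.5 tp -0.451 gap 0.0198 qd 0.09
```

Call:
jog_arm(
  motion=[
    [-0.49, 0, -0.45, 0, 0, 0, 0.1],
  ],
)

```text
time: 15.9
tool_pos: [0.5931, 0.1297, 0.1639]
tcp_rot: [[0.989, -0.15, 0.001], [-0.15, -0.989, 0.0], [0.001, -0.001, -1.0]]
contact_force: [4.8, 4.0, -10.1]
finger_gap: 0.0202
```

```bash
python3 log2.py n
```

```text
t 15.90 th 41.6 r 0.0775 lat 0.0009 | Ft 9.79 Fn -4.79 Ff 4.7 tp -0.374 gap 0.0202 qd 0.09
```

Call:
jog_arm(
  motion=[
    [-0.53, 0, -0.4, 0, 0, 0, 0.1],
  ],
)

```text
time: 16.02
tool_pos: [0.588, 0.1304, 0.168]
tcp_rot: [[0.989, -0.15, 0.002], [-0.15, -0.989, 0.0], [0.002, -0.001, -1.0]]
contact_force: [4.9, 3.4, -9.2]
finger_gap: 0.0198
```

```bash
python3 log2.py n
```

```text
t 16.02 th 36.8 r 0.0774 lat 0.0009 | Ft 8.97 Fn -4.77 Ff 4.1 tp -0.607 gap 0.0198 qd 0.09
```

Call:
jog_arm(
  motion=[
    [-0.56, 0, -0.36, 0, 0, 0, 0.1],
  ],
)

```text
time: 16.15
tool_pos: [0.5826, 0.1313, 0.1717]
tcp_rot: [[0.989, -0.15, 0.002], [-0.15, -0.989, 0.0], [0.002, -0.001, -1.0]]
contact_force: [6.5, 3.2, -9.7]
finger_gap: 0.0202
```

```bash
python3 log2.py n
```

```text
t 16.15 th 31.9 r 0.0773 lat 0.0009 | Ft 10.15 Fn -5.09 Ff 4.1 tp -0.376 gap 0.0202 qd 0.09
```

Call:
jog_arm(
  motion=[
    [-0.59, 0, -0.31, 0, 0, 0, 0.1],
  ],
)

```text
time: 16.27
tool_pos: [0.5769, 0.1321, 0.1749]
tcp_rot: [[0.989, -0.15, 0.002], [-0.15, -0.989, 0.0], [0.002, -0.001, -1.0]]
contact_force: [6.6, 2.8, -9.4]
finger_gap: 0.0199
```

```bash
python3 log2.py n
```

```text
t 16.27 th 27.0 r 0.0773 lat 0.0009 | Ft 9.75 Fn -5.57 Ff 3.7 tp -0.492 gap 0.0199 qd 0.09
```

Call:
jog_arm(
  motion=[
    [-0.61, 0, -0.25, 0, 0, 0, 0.1],
  ],
)

```text
time: 16.4
tool_pos: [0.5711, 0.133, 0.1775]
tcp_rot: [[0.989, -0.15, 0.003], [-0.15, -0.989, 0.0], [0.003, -0.001, -1.0]]
contact_force: [6.1, 2.9, -8.1]
finger_gap: 0.0202
```

```bash
python3 log2.py n
```

```text
t 16.40 th 22.3 r 0.0773 lat 0.0009 | Ft 8.23 Fn -5.37 Ff 3.8 tp -0.664 gap 0.0202 qd 0.09
```

Call:
jog_arm(
  motion=[
    [-0.63, 0, -0.2, 0, 0, 0, 0.1],
  ],
)

```text
time: 16.52
tool_pos: [0.5651, 0.1339, 0.1797]
tcp_rot: [[0.989, -0.15, 0.004], [-0.15, -0.989, 0.0], [0.003, -0.001, -1.0]]
contact_force: [8.0, 2.9, -6.1]
finger_gap: 0.0197
```

```bash
python3 log2.py n
```

```text
t 16.52 th 17.5 r 0.0772 lat 0.0009 | Ft 9.02 Fn -3.60 Ff 4.1 tp -0.598 gap 0.0197 qd 0.10
```

Call:
jog_arm(
  motion=[
    [-0.65, 0, -0.14, 0, 0, 0, 0.1],
  ],
)

```text
time: 16.65
tool_pos: [0.5589, 0.1348, 0.1812]
tcp_rot: [[0.989, -0.15, 0.004], [-0.15, -0.989, 0.0], [0.004, -0.001, -1.0]]
contact_force: [9.1, 0.3, -3.5]
finger_gap: 0.0199
```

```bash
python3 log2.py n
```

```text
t 16.65 th 12.7 r 0.0771 lat 0.0009 | Ft 9.49 Fn -1.49 Ff 1.7 tp -0.442 gap 0.0199 qd 0.11
```

Call:
jog_arm(
  motion=[
    [-0.66, 0, -0.09, 0, 0, 0, 0.1],
  ],
)

```text
time: 16.77
tool_pos: [0.5526, 0.1358, 0.1823]
tcp_rot: [[0.989, -0.15, 0.005], [-0.15, -0.989, 0.0], [0.005, -0.001, -1.0]]
contact_force: [9.4, 1.3, -2.8]
finger_gap: 0.0201
```

```bash
python3 log2.py n
```

```text
t 16.77 th 7.9 r 0.0770 lat 0.0009 | Ft 9.40 Fn -1.56 Ff 2.6 tp -0.499 gap 0.0201 qd 0.11
```

Call:
jog_arm(
  motion=[
    [-0.66, 0, -0.03, 0, 0, 0, 0.1],
  ],
)

```text
time: 16.9
tool_pos: [0.5463, 0.1367, 0.1828]
tcp_rot: [[0.989, -0.15, 0.005], [-0.15, -0.989, 0.0], [0.005, -0.001, -1.0]]
contact_force: [9.3, -0.1, -0.4]
finger_gap: 0.0202
```

```bash
python3 log2.py n
```

```text
t 16.90 th 3.1 r 0.0769 lat 0.0009 | Ft 9.19 Fn 0.08 Ff 1.3 tp -0.473 gap 0.0202 qd 0.11
```

Call:
jog_arm(
  motion=[
    [-0.66, 0, 0.03, 0, 0, 0, 0.1],
  ],
)

```text
time: 17.02
tool_pos: [0.54, 0.1377, 0.1827]
tcp_rot: [[0.989, -0.15, 0.006], [-0.15, -0.989, 0.0], [0.005, -0.001, -1.0]]
contact_force: [8.6, 0.1, 1.3]
finger_gap: 0.0198
```

```bash
python3 log2.py n
```

```text
t 17.02 th -1.7 r 0.0767 lat 0.0009 | Ft 8.55 Fn 1.07 Ff 1.4 tp -0.582 gap 0.0198 qd 0.12
```

Call:
jog_arm(
  motion=[
    [-0.66, 0, 0.09, 0, 0, 0, 0.1],
  ],
)

```text
time: 17.15
tool_pos: [0.5335, 0.1387, 0.1819]
tcp_rot: [[0.989, -0.15, 0.006], [-0.15, -0.989, 0.0], [0.006, -0.001, -1.0]]
contact_force: [7.5, -0.5, 4.5]
finger_gap: 0.0199
```

```bash
python3 log2.py n
```

```text
t 17.15 th -6.6 r 0.0764 lat 0.0009 | Ft 8.00 Fn 3.57 Ff 0.7 tp -0.606 gap 0.0199 qd 0.13
```

Call:
jog_arm(
  motion=[
    [-0.65, 0, 0.14, 0, 0, 0, 0.1],
  ],
)

```text
time: 17.27
tool_pos: [0.527, 0.1396, 0.1806]
tcp_rot: [[0.989, -0.15, 0.006], [-0.15, -0.989, 0.0], [0.006, -0.001, -1.0]]
contact_force: [6.1, -1.3, 5.1]
finger_gap: 0.0199
```

```bash
python3 log2.py n
```

```text
t 17.27 th -11.7 r 0.0762 lat 0.0008 | Ft 7.15 Fn 3.71 Ff -0.4 tp -0.644 gap 0.0199 qd 0.13
```

Call:
jog_arm(
  motion=[
    [-0.63, 0, 0.2, 0, 0, 0, 0.1],
  ],
)

```text
time: 17.4
tool_pos: [0.5207, 0.1406, 0.1786]
tcp_rot: [[0.989, -0.15, 0.006], [-0.15, -0.989, 0.0], [0.006, -0.001, -1.0]]
contact_force: [5.8, 0.5, 7.0]
finger_gap: 0.0199
```

```bash
python3 log2.py n
```

```text
t 17.40 th -16.7 r 0.0758 lat 0.0009 | Ft 7.42 Fn 5.12 Ff 1.3 tp -0.550 gap 0.0199 qd 0.13
```

Call:
jog_arm(
  motion=[
    [-0.61, 0, 0.25, 0, 0, 0, 0.1],
  ],
)

```text
time: 17.52
tool_pos: [0.5146, 0.1416, 0.1761]
tcp_rot: [[0.989, -0.15, 0.005], [-0.15, -0.989, 0.0], [0.005, -0.001, -1.0]]
contact_force: [4.6, -1.5, 8.2]
finger_gap: 0.0198
```

```bash
python3 log2.py n
```

```text
t 17.52 th -21.8 r 0.0755 lat 0.0009 | Ft 7.47 Fn 5.81 Ff -0.8 tp -0.476 gap 0.0198 qd 0.13
```

Call:
jog_arm(
  motion=[
    [-0.59, 0, 0.31, 0, 0, 0, 0.1],
  ],
)

```text
time: 17.65
tool_pos: [0.5086, 0.1424, 0.1729]
tcp_rot: [[0.989, -0.15, 0.005], [-0.15, -0.989, 0.0], [0.005, -0.001, -1.0]]
contact_force: [3.9, -0.9, 9.1]
finger_gap: 0.0201
```

```bash
python3 log2.py n
```

```text
t 17.65 th -27.0 r 0.0751 lat 0.0008 | Ft 7.68 Fn 6.34 Ff -0.3 tp -0.435 gap 0.0201 qd 0.13
```

Call:
jog_arm(
  motion=[
    [-0.56, 0, 0.36, 0, 0, 0, 0.1],
  ],
)

```text
time: 17.77
tool_pos: [0.5028, 0.1433, 0.1692]
tcp_rot: [[0.989, -0.15, 0.005], [-0.15, -0.989, 0.0], [0.005, -0.001, -1.0]]
contact_force: [3.2, 0.2, 7.8]
finger_gap: 0.0197
```

```bash
python3 log2.py n
```

```text
t 17.77 th -32.2 r 0.0748 lat 0.0008 | Ft 6.81 Fn 4.96 Ff 0.7 tp -0.399 gap 0.0197 qd 0.13
```

Call:
jog_arm(
  motion=[
    [-0.53, 0, 0.4, 0, 0, 0, 0.1],
  ],
)

```text
time: 17.9
tool_pos: [0.4974, 0.1441, 0.1651]
tcp_rot: [[0.989, -0.15, 0.004], [-0.15, -0.989, 0.0], [0.004, -0.001, -1.0]]
contact_force: [2.0, -0.8, 7.5]
finger_gap: 0.0198
```

```bash
python3 log2.py n
```

```text
t 17.90 th -37.5 r 0.0745 lat 0.0008 | Ft 6.28 Fn 4.70 Ff -0.5 tp -0.460 gap 0.0198 qd 0.13
```

Call:
jog_arm(
  motion=[
    [-0.49, 0, 0.45, 0, 0, 0, 0.1],
  ],
)

```text
time: 18.02
tool_pos: [0.4924, 0.1449, 0.1605]
tcp_rot: [[0.989, -0.15, 0.004], [-0.15, -0.989, 0.0], [0.004, -0.001, -1.0]]
contact_force: [2.7, 0.1, 9.2]
finger_gap: 0.0201
```

```bash
python3 log2.py n
```

```text
t 18.02 th -42.7 r 0.0743 lat 0.0008 | Ft 8.22 Fn 4.99 Ff 0.5 tp -0.152 gap 0.0201 qd 0.13
```

Call:
jog_arm(
  motion=[
    [-0.45, 0, 0.49, 0, 0, 0, 0.1],
  ],
)

```text
time: 18.15
tool_pos: [0.4878, 0.1456, 0.1555]
tcp_rot: [[0.989, -0.15, 0.003], [-0.15, -0.989, 0.0], [0.003, -0.001, -1.0]]
contact_force: [0.6, 0.0, 9.8]
finger_gap: 0.02
```

```bash
python3 log2.py n
```

```text
t 18.15 th -48.0 r 0.0740 lat 0.0008 | Ft 7.69 Fn 6.10 Ff 0.1 tp -0.352 gap 0.0200 qd 0.14
```

Call:
jog_arm(
  motion=[
    [-0.4, 0, 0.53, 0, 0, 0, 0.1],
  ],
)

```text
time: 18.27
tool_pos: [0.4836, 0.1462, 0.1501]
tcp_rot: [[0.989, -0.15, 0.003], [-0.15, -0.989, 0.0], [0.003, -0.001, -1.0]]
contact_force: [0.2, 0.9, 9.2]
finger_gap: 0.0199
```

```bash
python3 log2.py n
```

```text
t 18.27 th -53.3 r 0.0739 lat 0.0008 | Ft 7.44 Fn 5.43 Ff 1.0 tp -0.244 gap 0.0199 qd 0.14
```

```bash
cat > fit.py <<'E'
import json,numpy as np
from scipy.optimize import least_squares
D=[json.loads(l) for l in open("log2.jsonl")]; D=[d for d in D if d['tag'] in 'pn']
f=np.array([.150,.989,0]);e=np.array([.989,-.150,0]);A0=np.array([.542,.1365,.125])
s=np.array([1 if d['tag']=='p' else -1 for d in D])
P=np.array([d['pos'] for d in D]);Z=np.array([d['z'] for d in D]);F=np.array([d['F'] for d in D]);T=np.array([d['T'] for d in D])
G=P-.019*Z
X=(G-A0)@e;Y=G[:,2]-.125
c=least_squares(lambda p:np.hypot(X-p[0],Y-p[1])-p[2],[0,0,.076]).x;print("circle",c)
for name,ax in (("A0",(0,0)),("fit",(c[0],c[1]))):
    th=np.arctan2(X-ax[0],Y-ax[1])
    A=A0+e*ax[0]+np.array([0,0,ax[1]])
    for L in (None,.15,.16,.17):
        ref=G if L is None else P-L*Z
        M=np.cross(ref-A,F)@f+(0 if L is None else T@f)
        # M on tool = -s*fr + a sin th + b cos th
        B=np.c_[-s,np.sin(th),np.cos(th)]
        x,res,_,_=np.linalg.lstsq(B,M,rcond=None)
        sd=np.sqrt(res[0]/(len(M)-3));C=sd**2*np.linalg.inv(B.T@B)
        # ballast at angle psi from up = th+phi : moment Amp sin(th+phi)
        Amp=np.hypot(x[1],x[2]);phi=np.degrees(np.arctan2(x[2],x[1]))
        print(name,L,"fr %.3f Amp %.3f phi %.1f sd %.3f se %.3f %.3f"%(x[0],Amp,phi,sd,*np.sqrt(np.diag(C))[1:]))
E
python3 fit.py
python3 - <<'E'
import json,numpy as np
E
```

```text
circle [0.00231458 0.00055156 0.07563018]
A0 None fr 0.580 Amp 0.153 phi 28.5 sd 0.048 se 0.015 0.009
A0 0.15 fr 0.034 Amp 0.122 phi 50.4 sd 0.160 se 0.051 0.028
A0 0.16 fr 0.082 Amp 0.131 phi 49.2 sd 0.150 se 0.048 0.027
A0 0.17 fr 0.131 Amp 0.140 phi 48.2 sd 0.143 se 0.045 0.025
fit None fr 0.580 Amp 0.148 phi 30.0 sd 0.048 se 0.015 0.009
fit 0.15 fr 0.034 Amp 0.118 phi 52.5 sd 0.165 se 0.052 0.029
fit 0.16 fr 0.082 Amp 0.127 phi 51.3 sd 0.153 se 0.048 0.027
fit 0.17 fr 0.131 Amp 0.135 phi 50.2 sd 0.145 se 0.046 0.026
```

Force-only fit: when the pads are at the top, the heavy side sits about 30° ahead of them. The full-wrench fit says about 50° but is noisy, so this needs refining. Next I turn the wheel forward and regrasp lightly to cover the other side, where the heavy side passes the bottom.

Call:
jog_arm(
  motion=[
    [0.4, 0, -0.53, 0, 0, 0, 0.1],
    [0.45, 0, -0.49, 0, 0, 0, 0.1],
    [0.49, 0, -0.45, 0, 0, 0, 0.1],
    [0.53, 0, -0.4, 0, 0, 0, 0.1],
    [0.56, 0, -0.36, 0, 0, 0, 0.1],
    [0.59, 0, -0.31, 0, 0, 0, 0.1],
    [0.61, 0, -0.25, 0, 0, 0, 0.1],
    [0.63, 0, -0.2, 0, 0, 0, 0.1],
    [0.65, 0, -0.14, 0, 0, 0, 0.1],
    [0.66, 0, -0.09, 0, 0, 0, 0.1],
    [0.66, 0, -0.03, 0, 0, 0, 0.1],
  ],
)

```text
time: 19.65
tool_pos: [0.5431, 0.1372, 0.1815]
tcp_rot: [[0.989, -0.15, -0.003], [-0.15, -0.989, 0.001], [-0.003, -0.0, -1.0]]
contact_force: [-4.7, 6.1, -3.3]
finger_gap: 0.0198
```

```bash
python3 log2.py p
```

```text
t 19.65 th 0.8 r 0.0755 lat 0.0008 | Ft -5.49 Fn -3.40 Ff 5.3 tp 0.669 gap 0.0198 qd 0.12
```

Call:
jog_arm(
  motion=[
    [0.66, 0, 0.03, 0, 0, 0, 0.1],
    [0.66, 0, 0.09, 0, 0, 0, 0.1],
    [0.65, 0, 0.14, 0, 0, 0, 0.1],
    [0.63, 0, 0.2, 0, 0, 0, 0.1],
    [0.61, 0, 0.25, 0, 0, 0, 0.1],
    [0.59, 0, 0.31, 0, 0, 0, 0.1],
    [0.56, 0, 0.36, 0, 0, 0, 0.1],
    [0.53, 0, 0.4, 0, 0, 0, 0.1],
    [0.49, 0, 0.45, 0, 0, 0, 0.1],
    [0.45, 0, 0.49, 0, 0, 0, 0.1],
    [0.4, 0, 0.53, 0, 0, 0, 0.1],
  ],
)

```text
time: 21.02
tool_pos: [0.6062, 0.1277, 0.1498]
tcp_rot: [[0.989, -0.15, 0.001], [-0.15, -0.989, 0.001], [0.001, -0.001, -1.0]]
contact_force: [-1.3, 3.5, 5.8]
finger_gap: 0.02
```

```bash
python3 log2.py p; python3 - <<'E'
from h import *
cv2.imwrite("pics/t2.png",cv2.resize(snapshot("top")[140:225,125:255,::-1],None,fx=6,fy=6))
E
```

```text
t 21.02 th 55.9 r 0.0782 lat 0.0009 | Ft -5.80 Fn 1.78 Ff 3.3 tp 0.460 gap 0.0200 qd 0.09
```

Call:
jog_arm(
  motion=[
    [0, 0, 0, 0, 0, 0, 0.4],
    [0, 0, 0, 0, 0, 0, 0.4],
    [-1.08, 0, -1.23, 0, 0, 0, 0.4],
    [-1.35, 0, -0.99, 0, 0, 0, 0.4],
    [-1.83, 0, -0.76, 0, 0, 0, 0.4],
    [-1.97, 0, -0.26, 0, 0, 0, 0.4],
    [-1.97, 0, 0.26, 0, 0, 0, 0.4],
    [-1.83, 0, 0.76, 0, 0, 0, 0.4],
    [-1.58, 0, 1.2, 0, 0, 0, 0.4],
    [-1.2, 0, 1.58, 0, 0, 0, 0.4],
    [0, 0, 0, 0, 0, 0, 0.4],
    [0, 0, 0, 0, 0, 0, 0.4],
  ],
)

```text
time: 22.58
tool_pos: [0.4793, 0.1468, 0.1443]
tcp_rot: [[0.989, -0.15, 0.001], [-0.15, -0.989, 0.0], [0.001, -0.0, -1.0]]
contact_force: [0.0, -0.7, -0.2]
finger_gap: 0.0365
```

```bash
python3 log2.py x
```

```text
t 22.57 th -58.9 r 0.0742 lat 0.0008 | Ft -0.08 Fn -0.22 Ff -0.7 tp 0.056 gap 0.0365 qd 0.01
```

Call:
jog_arm(
  motion=[
    [0, -0.05, 0, 0, 0, 0, 0.1],
    [0, 0, 0, 0, 0, 0, 0.1],
    [0, 0, 0, 0, 0, 0, 0.1],
    [0, 0, 0, 0, 0, 0, 0.1],
  ],
  newtons=10,
)

```text
time: 23.08
tool_pos: [0.4794, 0.1469, 0.1438]
tcp_rot: [[0.989, -0.15, 0.001], [-0.15, -0.989, -0.0], [0.001, 0.0, -1.0]]
contact_force: [-1.5, -4.3, 6.9]
finger_gap: 0.0197
```

```bash
python3 log2.py x
```

```text
t 23.07 th -59.2 r 0.0739 lat 0.0009 | Ft 5.50 Fn 4.25 Ff -4.4 tp -0.195 gap 0.0197 qd 0.00
```

Call:
jog_arm(
  motion=[
    [0.36, 0, -0.56, 0, 0, 0, 0.1],
    [0.4, 0, -0.53, 0, 0, 0, 0.1],
    [0.45, 0, -0.49, 0, 0, 0, 0.1],
  ],
)

```text
time: 23.45
tool_pos: [0.4909, 0.1451, 0.1595]
tcp_rot: [[0.989, -0.15, -0.001], [-0.15, -0.989, -0.0], [-0.001, 0.0, -1.0]]
contact_force: [-1.6, -5.6, -5.5]
finger_gap: 0.0203
```

```bash
python3 log2.py P
```

```text
t 23.45 th -44.1 r 0.0745 lat 0.0008 | Ft -4.33 Fn -3.45 Ff -5.8 tp 0.124 gap 0.0203 qd 0.13
```

Call:
jog_arm(
  motion=[
    [0.49, 0, -0.45, 0, 0, 0, 0.1],
  ],
)

```text
time: 23.58
tool_pos: [0.4958, 0.1444, 0.164]
tcp_rot: [[0.989, -0.15, -0.001], [-0.15, -0.989, -0.0], [-0.001, 0.0, -1.0]]
contact_force: [-0.5, -3.2, -6.5]
finger_gap: 0.0198
```

```bash
python3 log2.py P
```

```text
t 23.57 th -38.9 r 0.0746 lat 0.0009 | Ft -4.05 Fn -5.03 Ff -3.2 tp 0.243 gap 0.0198 qd 0.13
```

Call:
jog_arm(
  motion=[
    [0.53, 0, -0.4, 0, 0, 0, 0.1],
  ],
)

```text
time: 23.7
tool_pos: [0.501, 0.1436, 0.168]
tcp_rot: [[0.989, -0.15, -0.001], [-0.15, -0.989, -0.0], [-0.001, 0.0, -1.0]]
contact_force: [-1.6, -4.3, -4.5]
finger_gap: 0.0198
```

```bash
python3 log2.py P
```

```text
t 23.70 th -33.9 r 0.0747 lat 0.0009 | Ft -3.33 Fn -3.20 Ff -4.5 tp 0.190 gap 0.0198 qd 0.13
```

Call:
jog_arm(
  motion=[
    [0.56, 0, -0.36, 0, 0, 0, 0.1],
  ],
)

```text
time: 23.82
tool_pos: [0.5065, 0.1428, 0.1715]
tcp_rot: [[0.989, -0.15, -0.001], [-0.15, -0.989, -0.0], [-0.001, 0.0, -1.0]]
contact_force: [-1.2, -4.4, -5.8]
finger_gap: 0.0201
```

```bash
python3 log2.py P
```

```text
t 23.82 th -28.8 r 0.0748 lat 0.0009 | Ft -3.21 Fn -4.85 Ff -4.5 tp 0.365 gap 0.0201 qd 0.13
```

Call:
jog_arm(
  motion=[
    [0.59, 0, -0.31, 0, 0, 0, 0.1],
  ],
)

```text
time: 23.95
tool_pos: [0.5123, 0.1419, 0.1746]
tcp_rot: [[0.989, -0.15, -0.001], [-0.15, -0.989, -0.0], [-0.001, 0.0, -1.0]]
contact_force: [-1.5, -4.2, -6.0]
finger_gap: 0.02
```

```bash
python3 log2.py P
```

```text
t 23.95 th -23.7 r 0.0750 lat 0.0009 | Ft -3.18 Fn -5.20 Ff -4.3 tp 0.399 gap 0.0200 qd 0.13
```

Call:
jog_arm(
  motion=[
    [0.61, 0, -0.25, 0, 0, 0, 0.1],
  ],
)

```text
time: 24.08
tool_pos: [0.5183, 0.141, 0.1771]
tcp_rot: [[0.989, -0.15, -0.001], [-0.15, -0.989, -0.0], [-0.001, 0.0, -1.0]]
contact_force: [-3.4, -4.0, -5.4]
finger_gap: 0.0201
```

```bash
python3 log2.py P
```

```text
t 24.07 th -18.8 r 0.0751 lat 0.0009 | Ft -4.30 Fn -4.19 Ff -4.5 tp 0.213 gap 0.0201 qd 0.13
```

Call:
jog_arm(
  motion=[
    [0.63, 0, -0.2, 0, 0, 0, 0.1],
  ],
)

```text
time: 24.2
tool_pos: [0.5245, 0.1401, 0.1791]
tcp_rot: [[0.989, -0.15, -0.001], [-0.15, -0.989, -0.0], [-0.001, 0.0, -1.0]]
contact_force: [-2.4, -3.9, -4.9]
finger_gap: 0.0201
```

```bash
python3 log2.py P
```

```text
t 24.20 th -13.7 r 0.0752 lat 0.0009 | Ft -2.85 Fn -4.30 Ff -4.2 tp 0.421 gap 0.0201 qd 0.13
```

Call:
jog_arm(
  motion=[
    [0.65, 0, -0.14, 0, 0, 0, 0.1],
  ],
)

```text
time: 24.32
tool_pos: [0.5308, 0.1391, 0.1805]
tcp_rot: [[0.989, -0.15, -0.001], [-0.15, -0.989, -0.0], [-0.001, 0.0, -1.0]]
contact_force: [-3.7, -3.6, -5.0]
finger_gap: 0.0197
```

```bash
python3 log2.py P
```

```text
t 24.32 th -8.7 r 0.0754 lat 0.0009 | Ft -3.80 Fn -4.52 Ff -4.2 tp 0.353 gap 0.0197 qd 0.13
```

Call:
jog_arm(
  motion=[
    [0.66, 0, -0.09, 0, 0, 0, 0.1],
  ],
)

```text
time: 24.45
tool_pos: [0.5373, 0.1382, 0.1814]
tcp_rot: [[0.989, -0.15, -0.001], [-0.15, -0.989, -0.0], [-0.001, 0.0, -1.0]]
contact_force: [-4.8, -3.6, -4.0]
finger_gap: 0.02
```

```bash
python3 log2.py P
```

```text
t 24.45 th -3.7 r 0.0755 lat 0.0009 | Ft -4.43 Fn -3.76 Ff -4.2 tp 0.243 gap 0.0200 qd 0.12
```

Call:
jog_arm(
  motion=[
    [0.66, 0, -0.03, 0, 0, 0, 0.1],
  ],
)

```text
time: 24.58
tool_pos: [0.5438, 0.1372, 0.1816]
tcp_rot: [[0.989, -0.15, -0.001], [-0.15, -0.989, -0.0], [-0.001, 0.0, -1.0]]
contact_force: [-4.7, -3.0, -2.3]
finger_gap: 0.02
```

```bash
python3 log2.py P
```

```text
t 24.57 th 1.3 r 0.0756 lat 0.0009 | Ft -4.11 Fn -2.43 Ff -3.7 tp 0.313 gap 0.0200 qd 0.12
```

Call:
jog_arm(
  motion=[
    [0.66, 0, 0.03, 0, 0, 0, 0.1],
  ],
)

```text
time: 24.7
tool_pos: [0.5503, 0.1361, 0.1813]
tcp_rot: [[0.989, -0.15, -0.001], [-0.15, -0.989, -0.0], [-0.001, 0.0, -1.0]]
contact_force: [-5.1, -3.2, -1.3]
finger_gap: 0.0197
```

```bash
python3 log2.py P
```

```text
t 24.70 th 6.3 r 0.0758 lat 0.0009 | Ft -4.38 Fn -1.77 Ff -3.9 tp 0.317 gap 0.0197 qd 0.11
```

Call:
jog_arm(
  motion=[
    [0.66, 0, 0.09, 0, 0, 0, 0.1],
  ],
)

```text
time: 24.82
tool_pos: [0.5569, 0.1352, 0.1805]
tcp_rot: [[0.989, -0.15, -0.001], [-0.15, -0.989, -0.0], [-0.001, 0.0, -1.0]]
contact_force: [-5.1, -2.6, -1.0]
finger_gap: 0.0197
```

```bash
python3 log2.py P
```

```text
t 24.82 th 11.3 r 0.0760 lat 0.0009 | Ft -4.34 Fn -1.88 Ff -3.3 tp 0.367 gap 0.0197 qd 0.11
```

Call:
jog_arm(
  motion=[
    [0.65, 0, 0.14, 0, 0, 0, 0.1],
  ],
)

```text
time: 24.95
tool_pos: [0.5633, 0.1342, 0.1791]
tcp_rot: [[0.989, -0.15, -0.001], [-0.15, -0.989, -0.0], [-0.001, 0.0, -1.0]]
contact_force: [-6.2, -2.7, -0.3]
finger_gap: 0.02
```

```bash
python3 log2.py P
```

```text
t 24.95 th 16.4 r 0.0762 lat 0.0009 | Ft -5.36 Fn -1.92 Ff -3.6 tp 0.296 gap 0.0200 qd 0.10
```

Call:
jog_arm(
  motion=[
    [0.63, 0, 0.2, 0, 0, 0, 0.1],
  ],
)

```text
time: 25.08
tool_pos: [0.5696, 0.1333, 0.1771]
tcp_rot: [[0.989, -0.15, -0.001], [-0.15, -0.989, -0.0], [-0.001, 0.0, -1.0]]
contact_force: [-5.5, -4.7, 0.0]
finger_gap: 0.0202
```

```bash
python3 log2.py P
```

```text
t 25.07 th 21.3 r 0.0763 lat 0.0009 | Ft -4.38 Fn -1.68 Ff -5.4 tp 0.420 gap 0.0202 qd 0.10
```

Call:
jog_arm(
  motion=[
    [0.61, 0, 0.25, 0, 0, 0, 0.1],
  ],
)

```text
time: 25.2
tool_pos: [0.5757, 0.1324, 0.1746]
tcp_rot: [[0.989, -0.15, -0.001], [-0.15, -0.989, -0.0], [-0.001, 0.0, -1.0]]
contact_force: [-5.6, -3.5, 0.7]
finger_gap: 0.0196
```

```bash
python3 log2.py P
```

```text
t 25.20 th 26.3 r 0.0766 lat 0.0010 | Ft -4.79 Fn -1.53 Ff -4.3 tp 0.422 gap 0.0196 qd 0.09
```

Call:
jog_arm(
  motion=[
    [0.59, 0, 0.31, 0, 0, 0, 0.1],
  ],
)

```text
time: 25.32
tool_pos: [0.5816, 0.1314, 0.1716]
tcp_rot: [[0.989, -0.15, -0.001], [-0.15, -0.989, -0.0], [-0.001, 0.0, -1.0]]
contact_force: [-5.6, -4.3, 2.0]
finger_gap: 0.0201
```

```bash
python3 log2.py P
```

```text
t 25.32 th 31.3 r 0.0768 lat 0.0009 | Ft -5.23 Fn -0.79 Ff -5.1 tp 0.348 gap 0.0201 qd 0.09
```

Call:
jog_arm(
  motion=[
    [0.56, 0, 0.36, 0, 0, 0, 0.1],
  ],
)

```text
time: 25.45
tool_pos: [0.5872, 0.1306, 0.1681]
tcp_rot: [[0.989, -0.15, -0.001], [-0.15, -0.989, -0.0], [-0.001, 0.0, -1.0]]
contact_force: [-6.2, -4.5, 1.9]
finger_gap: 0.0198
```

```bash
python3 log2.py P
```

```text
t 25.45 th 36.3 r 0.0770 lat 0.0009 | Ft -5.50 Fn -1.66 Ff -5.4 tp 0.270 gap 0.0198 qd 0.08
```

Call:
jog_arm(
  motion=[
    [0.53, 0, 0.4, 0, 0, 0, 0.1],
  ],
)

```text
time: 25.58
tool_pos: [0.5925, 0.1298, 0.1641]
tcp_rot: [[0.989, -0.15, -0.0], [-0.15, -0.989, -0.0], [-0.0, 0.0, -1.0]]
contact_force: [-5.8, -4.3, 3.5]
finger_gap: 0.02
```

```bash
python3 log2.py P
```

```text
t 25.57 th 41.2 r 0.0773 lat 0.0010 | Ft -6.16 Fn -0.73 Ff -5.1 tp 0.247 gap 0.0200 qd 0.09
```

Call:
jog_arm(
  motion=[
    [0.49, 0, 0.45, 0, 0, 0, 0.1],
    [0.45, 0, 0.49, 0, 0, 0, 0.1],
  ],
)

```text
time: 25.82
tool_pos: [0.6021, 0.1284, 0.1549]
tcp_rot: [[0.989, -0.15, 0.0], [-0.15, -0.989, -0.0], [0.0, 0.0, -1.0]]
contact_force: [-4.8, -5.1, 4.1]
finger_gap: 0.0196
```

```bash
python3 log2.py P
```

```text
t 25.82 th 51.1 r 0.0779 lat 0.0010 | Ft -5.67 Fn -0.53 Ff -5.7 tp 0.325 gap 0.0196 qd 0.09
```

Call:
jog_arm(
  motion=[
    [-0.45, 0, -0.49, 0, 0, 0, 0.1],
    [-0.49, 0, -0.45, 0, 0, 0, 0.1],
  ],
)

```text
time: 26.08
tool_pos: [0.5929, 0.1297, 0.1642]
tcp_rot: [[0.989, -0.15, 0.001], [-0.15, -0.989, -0.0], [0.001, 0.0, -1.0]]
contact_force: [1.4, -5.0, -5.8]
finger_gap: 0.0201
```

```bash
python3 log2.py N
```

```text
t 26.07 th 41.4 r 0.0776 lat 0.0009 | Ft 5.49 Fn -2.95 Ff -4.7 tp -0.345 gap 0.0201 qd 0.09
```

Call:
jog_arm(
  motion=[
    [-0.53, 0, -0.4, 0, 0, 0, 0.1],
  ],
)

```text
time: 26.2
tool_pos: [0.5877, 0.1306, 0.1684]
tcp_rot: [[0.989, -0.15, 0.001], [-0.15, -0.989, -0.0], [0.001, 0.0, -1.0]]
contact_force: [2.7, -5.2, -6.8]
finger_gap: 0.02
```

```bash
python3 log2.py N
```

```text
t 26.20 th 36.4 r 0.0775 lat 0.0010 | Ft 6.83 Fn -3.37 Ff -4.8 tp -0.246 gap 0.0200 qd 0.09
```

Call:
jog_arm(
  motion=[
    [-0.56, 0, -0.36, 0, 0, 0, 0.1],
  ],
)

```text
time: 26.32
tool_pos: [0.5822, 0.1314, 0.1721]
tcp_rot: [[0.989, -0.15, 0.002], [-0.15, -0.989, -0.0], [0.002, 0.0, -1.0]]
contact_force: [3.5, -6.6, -5.6]
finger_gap: 0.02
```

```bash
python3 log2.py N
```

```text
t 26.32 th 31.5 r 0.0775 lat 0.0010 | Ft 6.70 Fn -2.46 Ff -6.0 tp -0.265 gap 0.0200 qd 0.09
```

Call:
jog_arm(
  motion=[
    [-0.59, 0, -0.31, 0, 0, 0, 0.1],
  ],
)

```text
time: 26.45
tool_pos: [0.5766, 0.1322, 0.1752]
tcp_rot: [[0.989, -0.15, 0.002], [-0.15, -0.989, -0.0], [0.002, 0.0, -1.0]]
contact_force: [4.5, -5.5, -5.1]
finger_gap: 0.0201
```

```bash
python3 log2.py N
```

```text
t 26.45 th 26.7 r 0.0775 lat 0.0010 | Ft 7.03 Fn -2.19 Ff -4.8 tp -0.246 gap 0.0201 qd 0.08
```

Call:
jog_arm(
  motion=[
    [-0.61, 0, -0.25, 0, 0, 0, 0.1],
  ],
)

```text
time: 26.58
tool_pos: [0.5708, 0.1331, 0.1779]
tcp_rot: [[0.989, -0.15, 0.003], [-0.15, -0.989, -0.0], [0.003, -0.0, -1.0]]
contact_force: [4.7, -7.1, -3.9]
finger_gap: 0.0196
```

```bash
python3 log2.py N
```

```text
t 26.57 th 21.9 r 0.0775 lat 0.0010 | Ft 6.70 Fn -1.46 Ff -6.3 tp -0.327 gap 0.0196 qd 0.09
```

Call:
jog_arm(
  motion=[
    [-0.63, 0, -0.2, 0, 0, 0, 0.1],
  ],
)

```text
time: 26.7
tool_pos: [0.5647, 0.134, 0.18]
tcp_rot: [[0.989, -0.15, 0.003], [-0.15, -0.989, -0.0], [0.003, -0.0, -1.0]]
contact_force: [5.1, -7.0, -4.0]
finger_gap: 0.0202
```

```bash
python3 log2.py N
```

```text
t 26.70 th 17.1 r 0.0774 lat 0.0010 | Ft 6.98 Fn -2.03 Ff -6.2 tp -0.411 gap 0.0202 qd 0.10
```

Call:
jog_arm(
  motion=[
    [-0.65, 0, -0.14, 0, 0, 0, 0.1],
  ],
)

```text
time: 26.82
tool_pos: [0.5585, 0.135, 0.1815]
tcp_rot: [[0.989, -0.15, 0.004], [-0.15, -0.989, -0.0], [0.004, -0.0, -1.0]]
contact_force: [6.1, -7.7, -1.6]
finger_gap: 0.0201
```

```bash
python3 log2.py N
```

```text
t 26.82 th 12.3 r 0.0773 lat 0.0010 | Ft 7.35 Fn 0.00 Ff -6.8 tp -0.354 gap 0.0201 qd 0.11
```

Call:
jog_arm(
  motion=[
    [-0.66, 0, -0.09, 0, 0, 0, 0.1],
  ],
)

```text
time: 26.95
tool_pos: [0.5522, 0.1359, 0.1825]
tcp_rot: [[0.989, -0.15, 0.004], [-0.15, -0.989, -0.001], [0.004, -0.0, -1.0]]
contact_force: [6.9, -7.8, -0.4]
finger_gap: 0.0199
```

```bash
python3 log2.py N
```

```text
t 26.95 th 7.5 r 0.0772 lat 0.0010 | Ft 8.01 Fn 0.62 Ff -6.7 tp -0.275 gap 0.0199 qd 0.11
```

Call:
jog_arm(
  motion=[
    [-0.66, 0, -0.03, 0, 0, 0, 0.1],
  ],
)

```text
time: 27.08
tool_pos: [0.5458, 0.1369, 0.183]
tcp_rot: [[0.989, -0.15, 0.004], [-0.15, -0.989, -0.001], [0.004, -0.0, -1.0]]
contact_force: [5.4, -8.0, 0.5]
finger_gap: 0.0198
```

```bash
python3 log2.py N
```

```text
t 27.07 th 2.7 r 0.0771 lat 0.0010 | Ft 6.53 Fn 0.79 Ff -7.1 tp -0.500 gap 0.0198 qd 0.12
```

Call:
jog_arm(
  motion=[
    [-0.66, 0, 0.03, 0, 0, 0, 0.1],
  ],
)

```text
time: 27.2
tool_pos: [0.5394, 0.1379, 0.1828]
tcp_rot: [[0.989, -0.15, 0.005], [-0.15, -0.989, -0.001], [0.005, -0.0, -1.0]]
contact_force: [6.6, -8.2, 2.7]
finger_gap: 0.0198
```

```bash
python3 log2.py N
```

```text
t 27.20 th -2.2 r 0.0768 lat 0.0010 | Ft 7.85 Fn 2.38 Ff -7.1 tp -0.372 gap 0.0198 qd 0.12
```

Call:
jog_arm(
  motion=[
    [-0.66, 0, 0.09, 0, 0, 0, 0.1],
  ],
)

```text
time: 27.32
tool_pos: [0.5329, 0.1389, 0.182]
tcp_rot: [[0.989, -0.15, 0.005], [-0.15, -0.989, -0.001], [0.005, -0.0, -1.0]]
contact_force: [5.5, -9.5, 3.5]
finger_gap: 0.0203
```

```bash
python3 log2.py N
```

```text
t 27.32 th -7.1 r 0.0765 lat 0.0010 | Ft 7.20 Fn 2.59 Ff -8.6 tp -0.419 gap 0.0203 qd 0.12
```

Call:
jog_arm(
  motion=[
    [-0.65, 0, 0.14, 0, 0, 0, 0.1],
  ],
)

```text
time: 27.45
tool_pos: [0.5264, 0.1398, 0.1806]
tcp_rot: [[0.989, -0.15, 0.005], [-0.15, -0.989, -0.001], [0.005, -0.0, -1.0]]
contact_force: [6.6, -8.5, 5.3]
finger_gap: 0.02
```

```bash
python3 log2.py N
```

```text
t 27.45 th -12.1 r 0.0763 lat 0.0009 | Ft 8.76 Fn 3.55 Ff -7.4 tp -0.200 gap 0.0200 qd 0.13
```

Call:
jog_arm(
  motion=[
    [-0.63, 0, 0.2, 0, 0, 0, 0.1],
  ],
)

```text
time: 27.58
tool_pos: [0.5202, 0.1408, 0.1786]
tcp_rot: [[0.989, -0.15, 0.005], [-0.15, -0.989, -0.001], [0.005, -0.0, -1.0]]
contact_force: [4.2, -9.2, 5.4]
finger_gap: 0.02
```

```bash
python3 log2.py N
```

```text
t 27.57 th -17.1 r 0.0759 lat 0.0010 | Ft 6.91 Fn 3.48 Ff -8.5 tp -0.406 gap 0.0200 qd 0.13
```

Call:
jog_arm(
  motion=[
    [-0.61, 0, 0.25, 0, 0, 0, 0.1],
  ],
)

```text
time: 27.7
tool_pos: [0.5141, 0.1417, 0.176]
tcp_rot: [[0.989, -0.15, 0.005], [-0.15, -0.989, -0.001], [0.005, -0.0, -1.0]]
contact_force: [4.5, -10.1, 6.7]
finger_gap: 0.0197
```

```bash
python3 log2.py N
```

```text
t 27.70 th -22.1 r 0.0756 lat 0.0009 | Ft 8.08 Fn 3.98 Ff -9.3 tp -0.239 gap 0.0197 qd 0.13
```

Call:
jog_arm(
  motion=[
    [-0.59, 0, 0.31, 0, 0, 0, 0.1],
  ],
)

```text
time: 27.82
tool_pos: [0.5081, 0.1426, 0.1729]
tcp_rot: [[0.989, -0.15, 0.004], [-0.15, -0.989, -0.001], [0.004, -0.0, -1.0]]
contact_force: [3.3, -9.5, 7.6]
finger_gap: 0.02
```

```bash
python3 log2.py N
```

```text
t 27.82 th -27.3 r 0.0753 lat 0.0009 | Ft 7.70 Fn 4.62 Ff -8.9 tp -0.391 gap 0.0200 qd 0.13
```

Call:
jog_arm(
  motion=[
    [-0.56, 0, 0.36, 0, 0, 0, 0.1],
  ],
)

```text
time: 27.95
tool_pos: [0.5025, 0.1434, 0.1692]
tcp_rot: [[0.989, -0.15, 0.004], [-0.15, -0.989, -0.001], [0.004, -0.0, -1.0]]
contact_force: [3.0, -10.1, 8.2]
finger_gap: 0.0203
```

```bash
python3 log2.py N
```

```text
t 27.95 th -32.4 r 0.0749 lat 0.0009 | Ft 8.18 Fn 4.54 Ff -9.5 tp -0.294 gap 0.0203 qd 0.13
```

Call:
jog_arm(
  motion=[
    [-0.53, 0, 0.4, 0, 0, 0, 0.1],
  ],
)

```text
time: 28.08
tool_pos: [0.4972, 0.1442, 0.1652]
tcp_rot: [[0.989, -0.15, 0.004], [-0.15, -0.989, -0.001], [0.004, -0.0, -1.0]]
contact_force: [3.3, -9.8, 7.3]
finger_gap: 0.0197
```

```bash
python3 log2.py N
```

```text
t 28.07 th -37.6 r 0.0747 lat 0.0009 | Ft 8.19 Fn 2.85 Ff -9.1 tp -0.176 gap 0.0197 qd 0.13
```

Call:
jog_arm(
  motion=[
    [-0.49, 0, 0.45, 0, 0, 0, 0.1],
  ],
)

```text
time: 28.2
tool_pos: [0.4922, 0.145, 0.1606]
tcp_rot: [[0.989, -0.15, 0.004], [-0.15, -0.989, -0.001], [0.004, 0.0, -1.0]]
contact_force: [2.0, -10.0, 8.2]
finger_gap: 0.0199
```

```bash
python3 log2.py N
```

```text
t 28.20 th -42.8 r 0.0745 lat 0.0009 | Ft 8.15 Fn 3.61 Ff -9.6 tp -0.201 gap 0.0199 qd 0.13
```

Call:
jog_arm(
  motion=[
    [-0.45, 0, 0.49, 0, 0, 0, 0.1],
  ],
)

```text
time: 28.32
tool_pos: [0.4876, 0.1457, 0.1557]
tcp_rot: [[0.989, -0.15, 0.003], [-0.15, -0.989, -0.001], [0.003, 0.0, -1.0]]
contact_force: [2.5, -9.9, 8.8]
finger_gap: 0.0201
```

```bash
python3 log2.py N
```

```text
t 28.32 th -48.0 r 0.0743 lat 0.0009 | Ft 9.20 Fn 2.94 Ff -9.4 tp -0.053 gap 0.0201 qd 0.14
```

```bash
cat > fit2.py <<'E'
import json,numpy as np
from scipy.optimize import least_squares
allD=[json.loads(l) for l in open("log2.jsonl")]
f=np.array([.150,.989,0]);e=np.array([.989,-.150,0]);A0=np.array([.542,.1365,.125])
def arr(D):
    P=np.array([d['pos'] for d in D]);Z=np.array([d['z'] for d in D]);return P,Z,np.array([d['F'] for d in D]),np.array([d['T'] for d in D])
D=[d for d in allD if d['tag'] in 'pnPN']
P,Z,F,T=arr(D);G=P-.019*Z
s=np.array([1 if d['tag'] in 'pP' else -1 for d in D]);g=np.array([d['tag'] in 'PN' for d in D]).astype(int)
X=(G-A0)@e;Y=G[:,2]-.125
c=least_squares(lambda p:np.hypot(X-p[0],Y-p[1])-np.where(g,p[3],p[2]),[0,0,.076,.076]).x;print("circle",c)
last1=[d for d in allD if d['tag']=='p'][-1]; first2=[d for d in allD if d['tag']=='x'][2]
def ang(d,ax):
    q=np.array(d['pos'])-.019*np.array(d['z'])-A0; return np.arctan2(q@e-ax[0],q[2]-ax[1])
for ax in ((0,0),(.0012,.0003),(c[0],c[1])):
    dl=ang(last1,ax)-ang(first2,ax); print("ax",ax,"delta",np.degrees(dl).round(1))
    th=np.arctan2(X-ax[0],Y-ax[1])+g*dl
    A=A0+e*ax[0]+np.array([0,0,ax[1]])
    for L in (None,.16,.18,.2):
        ref=G if L is None else P-L*Z
        M=np.cross(ref-A,F)@f+(0 if L is None else T@f)
        for nm,k in (("all",g>-1),("g1",g==0),("g2",g==1)):
            cols=[-s*(g==0),-s*(g==1)] if nm=="all" else [-s]
            B=np.column_stack(cols+[np.sin(th),np.cos(th)])[k].astype(float)
            x,res,_,_=np.linalg.lstsq(B,M[k],rcond=None)
            sd=np.sqrt(res[0]/(k.sum()-B.shape[1]));C=sd**2*np.linalg.inv(B.T@B)
            a,b=x[-2:];v=np.array([-b,a])/(a*a+b*b); 
            print("  L",L,nm,"fr",x[:-2].round(3),"Amp %.3f phi %.1f +- %.1f sd %.3f"%(np.hypot(a,b),np.degrees(np.arctan2(b,a)),np.degrees(np.sqrt(v@C[-2:,-2:]@v)),sd))
E
python3 fit2.py
```

```text
circle [0.00228672 0.00050391 0.0756651  0.07569402]
ax (0, 0) delta 115.2
  L None all fr [0.58  0.447] Amp 0.176 phi 22.3 +- 2.2 sd 0.047
  L None g1 fr [0.578] Amp 0.152 phi 29.7 +- 4.1 sd 0.049
  L None g2 fr [0.447] Amp 0.175 phi 16.0 +- 3.9 sd 0.040
  L 0.16 all fr [0.083 0.141] Amp 0.178 phi 29.2 +- 6.6 sd 0.144
  L 0.16 g1 fr [0.077] Amp 0.133 phi 52.6 +- 17.7 sd 0.151
  L 0.16 g2 fr [0.142] Amp 0.182 phi 17.3 +- 12.0 sd 0.128
  L 0.18 all fr [0.181 0.229] Amp 0.210 phi 27.9 +- 5.4 sd 0.138
  L 0.18 g1 fr [0.174] Amp 0.152 phi 49.4 +- 14.0 sd 0.140
  L 0.18 g2 fr [0.229] Amp 0.227 phi 20.2 +- 9.2 sd 0.127
  L 0.2 all fr [0.278 0.316] Amp 0.242 phi 26.9 +- 4.9 sd 0.145
  L 0.2 g1 fr [0.271] Amp 0.171 phi 46.8 +- 12.6 sd 0.145
  L 0.2 g2 fr [0.315] Amp 0.272 phi 22.1 +- 7.9 sd 0.133
ax (0.0012, 0.0003) delta 115.5
  L None all fr [0.58  0.448] Amp 0.175 phi 22.9 +- 2.2 sd 0.047
  L None g1 fr [0.578] Amp 0.150 phi 30.4 +- 4.1 sd 0.049
  L None g2 fr [0.448] Amp 0.176 phi 17.0 +- 3.8 sd 0.039
  L 0.16 all fr [0.083 0.142] Amp 0.177 phi 29.9 +- 6.7 sd 0.145
  L 0.16 g1 fr [0.077]
[... 565 characters left out ...]
.449] Amp 0.174 phi 23.5 +- 2.2 sd 0.047
  L None g1 fr [0.578] Amp 0.149 phi 31.0 +- 4.2 sd 0.049
  L None g2 fr [0.449] Amp 0.176 phi 18.1 +- 3.8 sd 0.039
  L 0.16 all fr [0.083 0.143] Amp 0.176 phi 30.5 +- 6.8 sd 0.146
  L 0.16 g1 fr [0.078] Amp 0.130 phi 54.3 +- 18.4 sd 0.154
  L 0.16 g2 fr [0.144] Amp 0.183 phi 19.3 +- 12.0 sd 0.131
  L 0.18 all fr [0.181 0.231] Amp 0.208 phi 29.2 +- 5.5 sd 0.139
  L 0.18 g1 fr [0.175] Amp 0.149 phi 51.0 +- 14.4 sd 0.141
  L 0.18 g2 fr [0.231] Amp 0.228 phi 21.9 +- 9.2 sd 0.128
  L 0.2 all fr [0.279 0.318] Amp 0.240 phi 28.2 +- 4.9 sd 0.144
  L 0.2 g1 fr [0.271] Amp 0.168 phi 48.4 +- 12.7 sd 0.144
  L 0.2 g2 fr [0.317] Amp 0.273 phi 23.7 +- 7.8 sd 0.132
```

The combined fit puts phi at about 23–28°, with a combined amplitude of 0.17–0.24 N m, which is plausible. I have time for a third, better-conditioned sweep: bring the expected heavy side down (second grip at +40°), regrasp at the top, and sweep ±45° about it.

Call:
jog_arm(
  motion=[
    [0.45, 0, -0.49, 0, 0, 0, 0.1],
    [0.49, 0, -0.45, 0, 0, 0, 0.1],
    [0.53, 0, -0.4, 0, 0, 0, 0.1],
    [0.56, 0, -0.36, 0, 0, 0, 0.1],
    [0.59, 0, -0.31, 0, 0, 0, 0.1],
    [0.61, 0, -0.25, 0, 0, 0, 0.1],
    [0.63, 0, -0.2, 0, 0, 0, 0.1],
    [0.65, 0, -0.14, 0, 0, 0, 0.1],
    [0.66, 0, -0.09, 0, 0, 0, 0.1],
    [0.66, 0, -0.03, 0, 0, 0, 0.1],
    [0.66, 0, 0.03, 0, 0, 0, 0.1],
    [0.66, 0, 0.09, 0, 0, 0, 0.1],
    [0.65, 0, 0.14, 0, 0, 0, 0.1],
    [0.63, 0, 0.2, 0, 0, 0, 0.1],
    [0.61, 0, 0.25, 0, 0, 0, 0.1],
    [0.59, 0, 0.31, 0, 0, 0, 0.1],
    [0.56, 0, 0.36, 0, 0, 0, 0.1],
    [0.53, 0, 0.4, 0, 0, 0, 0.1],
  ],
)

```text
time: 30.58
tool_pos: [0.5921, 0.1299, 0.1644]
tcp_rot: [[0.989, -0.15, -0.001], [-0.15, -0.989, -0.0], [-0.001, 0.0, -1.0]]
contact_force: [-6.3, -3.6, 3.7]
finger_gap: 0.0195
```

```bash
python3 log2.py P
```

```text
t 30.57 th 40.9 r 0.0772 lat 0.0010 | Ft -6.73 Fn -0.98 Ff -4.5 tp 0.147 gap 0.0195 qd 0.09
```

Call:
jog_arm(
  motion=[
    [0, 0, 0, 0, 0, 0, 0.4],
    [0, 0.03, 0, 0, 0, 0, 0.4],
    [-1.6, 0, -0.96, 0, 0, 0, 0.4],
    [-1.8, 0, -0.6, 0, 0, 0, 0.4],
    [-1.5, 0, -0.22, 0, 0, 0, 0.4],
    [0, 0, 0, 0, 0, 0, 0.4],
    [0, 0, 0, 0, 0, 0, 0.4],
  ],
)

```text
time: 31.45
tool_pos: [0.5442, 0.137, 0.1816]
tcp_rot: [[0.989, -0.15, 0.0], [-0.15, -0.989, -0.0], [0.0, -0.0, -1.0]]
contact_force: [0.9, 0.2, -0.4]
finger_gap: 0.0365
```

```bash
python3 log2.py y
```

```text
t 31.45 th 1.6 r 0.0757 lat 0.0009 | Ft 0.87 Fn -0.39 Ff 0.4 tp 0.093 gap 0.0365 qd 0.01
```

Call:
jog_arm(
  motion=[
    [0, 0, 0, 0, 0, 0, 0.1],
    [0, 0, 0, 0, 0, 0, 0.1],
    [0, 0, 0, 0, 0, 0, 0.1],
    [0, 0, 0, 0, 0, 0, 0.1],
  ],
  newtons=9,
)

```text
time: 31.95
tool_pos: [0.5443, 0.137, 0.1814]
tcp_rot: [[0.989, -0.15, 0.0], [-0.15, -0.989, 0.0], [0.0, -0.0, -1.0]]
contact_force: [2.6, 0.8, -6.4]
finger_gap: 0.0197
```

```bash
python3 log2.py z
```

```text
t 31.95 th 1.6 r 0.0754 lat 0.0009 | Ft 2.61 Fn -6.35 Ff 1.1 tp -0.220 gap 0.0197 qd 0.00
```

Call:
jog_arm(
  motion=[
    [0.66, 0, 0.03, 0, 0, 0, 0.1],
    [0.66, 0, 0.09, 0, 0, 0, 0.1],
  ],
)

```text
time: 32.2
tool_pos: [0.5563, 0.1352, 0.1802]
tcp_rot: [[0.989, -0.15, -0.002], [-0.15, -0.989, 0.0], [-0.002, 0.0, -1.0]]
contact_force: [-4.5, 3.2, 0.6]
finger_gap: 0.0197
```

```bash
python3 log2.py A
```

```text
t 32.20 th 10.9 r 0.0756 lat 0.0009 | Ft -4.93 Fn -0.31 Ff 2.5 tp 0.547 gap 0.0197 qd 0.11
```

Call:
jog_arm(
  motion=[
    [0.65, 0, 0.14, 0, 0, 0, 0.1],
  ],
)

```text
time: 32.33
tool_pos: [0.5628, 0.1342, 0.1788]
tcp_rot: [[0.989, -0.15, -0.002], [-0.15, -0.989, 0.0], [-0.002, 0.0, -1.0]]
contact_force: [-5.6, 3.2, 1.7]
finger_gap: 0.0201
```

```bash
python3 log2.py A
```

```text
t 32.33 th 16.0 r 0.0758 lat 0.0009 | Ft -6.22 Fn -0.05 Ff 2.3 tp 0.378 gap 0.0201 qd 0.11
```

Call:
jog_arm(
  motion=[
    [0.63, 0, 0.2, 0, 0, 0, 0.1],
  ],
)

```text
time: 32.45
tool_pos: [0.5691, 0.1333, 0.1768]
tcp_rot: [[0.989, -0.15, -0.002], [-0.15, -0.989, 0.0], [-0.002, 0.0, -1.0]]
contact_force: [-5.9, 3.2, 2.9]
finger_gap: 0.0197
```

```bash
python3 log2.py A
```

```text
t 32.45 th 21.1 r 0.0759 lat 0.0009 | Ft -6.97 Fn 0.44 Ff 2.3 tp 0.322 gap 0.0197 qd 0.10
```

Call:
jog_arm(
  motion=[
    [0.61, 0, 0.25, 0, 0, 0, 0.1],
  ],
)

```text
time: 32.58
tool_pos: [0.5752, 0.1324, 0.1744]
tcp_rot: [[0.989, -0.15, -0.002], [-0.15, -0.989, 0.0], [-0.002, -0.0, -1.0]]
contact_force: [-4.9, 3.7, 3.3]
finger_gap: 0.02
```

```bash
python3 log2.py A
```

```text
t 32.58 th 26.1 r 0.0761 lat 0.0009 | Ft -6.35 Fn 0.59 Ff 3.0 tp 0.394 gap 0.0200 qd 0.09
```

Call:
jog_arm(
  motion=[
    [0.59, 0, 0.31, 0, 0, 0, 0.1],
  ],
)

```text
time: 32.7
tool_pos: [0.5811, 0.1314, 0.1714]
tcp_rot: [[0.989, -0.15, -0.002], [-0.15, -0.989, 0.0], [-0.002, -0.0, -1.0]]
contact_force: [-5.2, 2.4, 3.7]
finger_gap: 0.0204
```

```bash
python3 log2.py A
```

```text
t 32.70 th 31.1 r 0.0764 lat 0.0009 | Ft -6.62 Fn 0.29 Ff 1.6 tp 0.290 gap 0.0204 qd 0.09
```

Call:
jog_arm(
  motion=[
    [0.56, 0, 0.36, 0, 0, 0, 0.1],
  ],
)

```text
time: 32.83
tool_pos: [0.5868, 0.1306, 0.1678]
tcp_rot: [[0.989, -0.15, -0.001], [-0.15, -0.989, 0.0], [-0.001, -0.0, -1.0]]
contact_force: [-4.9, 2.4, 4.1]
finger_gap: 0.0198
```

```bash
python3 log2.py A
```

```text
t 32.83 th 36.2 r 0.0766 lat 0.0009 | Ft -6.58 Fn 0.23 Ff 1.7 tp 0.287 gap 0.0198 qd 0.09
```

Call:
jog_arm(
  motion=[
    [0.53, 0, 0.4, 0, 0, 0, 0.1],
  ],
)

```text
time: 32.95
tool_pos: [0.5921, 0.1298, 0.1639]
tcp_rot: [[0.989, -0.15, -0.001], [-0.15, -0.989, 0.0], [-0.001, -0.0, -1.0]]
contact_force: [-4.9, 2.1, 6.3]
finger_gap: 0.0202
```

```bash
python3 log2.py A
```

```text
t 32.95 th 41.1 r 0.0769 lat 0.0009 | Ft -8.03 Fn 1.41 Ff 1.3 tp 0.249 gap 0.0202 qd 0.09
```

Call:
jog_arm(
  motion=[
    [0.49, 0, 0.45, 0, 0, 0, 0.1],
  ],
)

```text
time: 33.08
tool_pos: [0.5971, 0.1291, 0.1595]
tcp_rot: [[0.989, -0.15, -0.001], [-0.15, -0.989, 0.0], [-0.001, -0.0, -1.0]]
contact_force: [-4.1, 1.9, 5.0]
finger_gap: 0.0201
```

```bash
python3 log2.py A
```

```text
t 33.08 th 46.1 r 0.0772 lat 0.0009 | Ft -6.61 Fn 0.38 Ff 1.3 tp 0.295 gap 0.0201 qd 0.09
```

Call:
jog_arm(
  motion=[
    [0.45, 0, 0.49, 0, 0, 0, 0.1],
  ],
)

```text
time: 33.2
tool_pos: [0.6017, 0.1284, 0.1546]
tcp_rot: [[0.989, -0.15, -0.0], [-0.15, -0.989, 0.0], [-0.0, -0.0, -1.0]]
contact_force: [-3.5, 1.8, 6.6]
finger_gap: 0.0201
```

```bash
python3 log2.py A
```

```text
t 33.20 th 51.1 r 0.0775 lat 0.0009 | Ft -7.49 Fn 1.24 Ff 1.2 tp 0.293 gap 0.0201 qd 0.08
```

Call:
jog_arm(
  motion=[
    [-0.45, 0, -0.49, 0, 0, 0, 0.1],
    [-0.49, 0, -0.45, 0, 0, 0, 0.1],
  ],
)

```text
time: 33.45
tool_pos: [0.592, 0.1298, 0.1641]
tcp_rot: [[0.989, -0.15, -0.0], [-0.15, -0.989, 0.0], [-0.0, -0.0, -1.0]]
contact_force: [2.3, 1.9, -5.7]
finger_gap: 0.0201
```

```bash
python3 log2.py B
```

```text
t 33.45 th 41.0 r 0.0769 lat 0.0009 | Ft 5.19 Fn -3.00 Ff 2.3 tp -0.132 gap 0.0201 qd 0.10
```

Call:
jog_arm(
  motion=[
    [-0.53, 0, -0.4, 0, 0, 0, 0.1],
  ],
)

```text
time: 33.58
tool_pos: [0.5867, 0.1306, 0.1683]
tcp_rot: [[0.989, -0.15, 0.0], [-0.15, -0.989, 0.0], [0.0, -0.0, -1.0]]
contact_force: [3.1, 2.7, -5.9]
finger_gap: 0.02
```

```bash
python3 log2.py B
```

```text
t 33.58 th 35.9 r 0.0769 lat 0.0009 | Ft 5.60 Fn -3.18 Ff 3.1 tp -0.139 gap 0.0200 qd 0.09
```

Call:
jog_arm(
  motion=[
    [-0.56, 0, -0.36, 0, 0, 0, 0.1],
  ],
)

```text
time: 33.7
tool_pos: [0.5813, 0.1314, 0.1719]
tcp_rot: [[0.989, -0.15, 0.001], [-0.15, -0.989, 0.0], [0.001, -0.0, -1.0]]
contact_force: [2.8, 2.4, -5.1]
finger_gap: 0.02
```

```bash
python3 log2.py B
```

```text
t 33.70 th 31.0 r 0.0769 lat 0.0009 | Ft 4.63 Fn -3.13 Ff 2.8 tp -0.247 gap 0.0200 qd 0.08
```

Call:
jog_arm(
  motion=[
    [-0.59, 0, -0.31, 0, 0, 0, 0.1],
  ],
)

```text
time: 33.83
tool_pos: [0.5755, 0.1323, 0.1749]
tcp_rot: [[0.989, -0.15, 0.001], [-0.15, -0.989, 0.0], [0.001, -0.0, -1.0]]
contact_force: [4.5, 2.5, -3.8]
finger_gap: 0.02
```

```bash
python3 log2.py B
```

```text
t 33.83 th 26.1 r 0.0768 lat 0.0009 | Ft 5.34 Fn -1.61 Ff 3.1 tp -0.091 gap 0.0200 qd 0.08
```

Call:
jog_arm(
  motion=[
    [-0.61, 0, -0.25, 0, 0, 0, 0.1],
  ],
)

```text
time: 33.95
tool_pos: [0.5697, 0.1332, 0.1775]
tcp_rot: [[0.989, -0.15, 0.001], [-0.15, -0.989, 0.0], [0.001, -0.0, -1.0]]
contact_force: [4.9, 3.4, -4.3]
finger_gap: 0.0197
```

```bash
python3 log2.py B
```

```text
t 33.95 th 21.3 r 0.0767 lat 0.0009 | Ft 5.58 Fn -2.44 Ff 4.1 tp -0.230 gap 0.0197 qd 0.09
```

Call:
jog_arm(
  motion=[
    [-0.63, 0, -0.2, 0, 0, 0, 0.1],
  ],
)

```text
time: 34.08
tool_pos: [0.5635, 0.1341, 0.1794]
tcp_rot: [[0.989, -0.15, 0.001], [-0.15, -0.989, 0.0], [0.001, -0.0, -1.0]]
contact_force: [5.0, 2.5, -3.7]
finger_gap: 0.0202
```

```bash
python3 log2.py B
```

```text
t 34.08 th 16.4 r 0.0766 lat 0.0009 | Ft 5.41 Fn -2.22 Ff 3.3 tp -0.277 gap 0.0202 qd 0.10
```

Call:
jog_arm(
  motion=[
    [-0.65, 0, -0.14, 0, 0, 0, 0.1],
  ],
)

```text
time: 34.2
tool_pos: [0.5572, 0.1351, 0.1809]
tcp_rot: [[0.989, -0.15, 0.001], [-0.15, -0.989, 0.0], [0.001, -0.0, -1.0]]
contact_force: [6.1, 2.2, -2.1]
finger_gap: 0.0201
```

```bash
python3 log2.py B
```

```text
t 34.20 th 11.5 r 0.0764 lat 0.0009 | Ft 6.03 Fn -0.94 Ff 3.1 tp -0.164 gap 0.0201 qd 0.11
```

Call:
jog_arm(
  motion=[
    [-0.66, 0, -0.09, 0, 0, 0, 0.1],
  ],
)

```text
time: 34.33
tool_pos: [0.5509, 0.136, 0.1819]
tcp_rot: [[0.989, -0.15, 0.002], [-0.15, -0.989, -0.0], [0.002, -0.0, -1.0]]
contact_force: [5.2, 2.4, -3.0]
finger_gap: 0.0198
```

```bash
python3 log2.py B
```

```text
t 34.33 th 6.6 r 0.0764 lat 0.0008 | Ft 5.10 Fn -2.42 Ff 3.2 tp -0.359 gap 0.0198 qd 0.11
```

Call:
jog_arm(
  motion=[
    [-0.66, 0, -0.03, 0, 0, 0, 0.1],
  ],
)

```text
time: 34.45
tool_pos: [0.5444, 0.137, 0.1822]
tcp_rot: [[0.989, -0.15, 0.002], [-0.15, -0.989, -0.0], [0.002, -0.0, -1.0]]
contact_force: [6.1, 1.2, -2.1]
finger_gap: 0.0205
```

```bash
python3 log2.py B
```

```text
t 34.45 th 1.7 r 0.0763 lat 0.0009 | Ft 5.91 Fn -1.97 Ff 2.1 tp -0.305 gap 0.0205 qd 0.12
```

Call:
jog_arm(
  motion=[
    [-0.66, 0, 0.03, 0, 0, 0, 0.1],
  ],
)

```text
time: 34.58
tool_pos: [0.538, 0.138, 0.182]
tcp_rot: [[0.989, -0.15, 0.002], [-0.15, -0.989, -0.0], [0.002, -0.0, -1.0]]
contact_force: [7.0, 1.1, -0.8]
finger_gap: 0.0201
```

```bash
python3 log2.py B
```

```text
t 34.58 th -3.1 r 0.0762 lat 0.0009 | Ft 6.71 Fn -1.13 Ff 2.2 tp -0.246 gap 0.0201 qd 0.12
```

Call:
jog_arm(
  motion=[
    [-0.66, 0, 0.09, 0, 0, 0, 0.1],
  ],
)

```text
time: 34.7
tool_pos: [0.5317, 0.1389, 0.1813]
tcp_rot: [[0.989, -0.15, 0.003], [-0.15, -0.989, -0.0], [0.003, -0.0, -1.0]]
contact_force: [6.7, 1.8, 1.8]
finger_gap: 0.0199
```

```bash
python3 log2.py B
```

```text
t 34.70 th -8.0 r 0.0760 lat 0.0009 | Ft 6.58 Fn 0.88 Ff 2.8 tp -0.296 gap 0.0199 qd 0.13
```

Call:
jog_arm(
  motion=[
    [-0.65, 0, 0.14, 0, 0, 0, 0.1],
  ],
)

```text
time: 34.83
tool_pos: [0.5253, 0.1399, 0.1799]
tcp_rot: [[0.989, -0.15, 0.003], [-0.15, -0.989, -0.0], [0.003, -0.0, -1.0]]
contact_force: [5.9, 0.4, 1.5]
finger_gap: 0.0198
```

```bash
python3 log2.py B
```

```text
t 34.83 th -13.0 r 0.0758 lat 0.0009 | Ft 5.96 Fn 0.20 Ff 1.3 tp -0.358 gap 0.0198 qd 0.13
```

Call:
jog_arm(
  motion=[
    [-0.63, 0, 0.2, 0, 0, 0, 0.1],
  ],
)

```text
time: 34.95
tool_pos: [0.5191, 0.1408, 0.1779]
tcp_rot: [[0.989, -0.15, 0.003], [-0.15, -0.989, -0.0], [0.003, -0.0, -1.0]]
contact_force: [6.0, 0.7, 2.0]
finger_gap: 0.0199
```

```bash
python3 log2.py B
```

```text
t 34.95 th -18.0 r 0.0756 lat 0.0008 | Ft 6.19 Fn 0.13 Ff 1.6 tp -0.305 gap 0.0199 qd 0.13
```

Call:
jog_arm(
  motion=[
    [-0.61, 0, 0.25, 0, 0, 0, 0.1],
  ],
)

```text
time: 35.08
tool_pos: [0.5131, 0.1418, 0.1755]
tcp_rot: [[0.989, -0.15, 0.003], [-0.15, -0.989, -0.0], [0.003, -0.0, -1.0]]
contact_force: [6.0, 0.6, 4.9]
finger_gap: 0.0199
```

```bash
python3 log2.py B
```

```text
t 35.08 th -23.0 r 0.0754 lat 0.0009 | Ft 7.32 Fn 2.21 Ff 1.5 tp -0.235 gap 0.0199 qd 0.13
```

Call:
jog_arm(
  motion=[
    [-0.59, 0, 0.31, 0, 0, 0, 0.1],
  ],
)

```text
time: 35.2
tool_pos: [0.5072, 0.1426, 0.1724]
tcp_rot: [[0.989, -0.15, 0.003], [-0.15, -0.989, -0.0], [0.003, -0.0, -1.0]]
contact_force: [5.2, -0.2, 4.7]
finger_gap: 0.02
```

```bash
python3 log2.py B
```

```text
t 35.20 th -28.1 r 0.0752 lat 0.0008 | Ft 6.79 Fn 1.70 Ff 0.6 tp -0.257 gap 0.0200 qd 0.13
```

Call:
jog_arm(
  motion=[
    [-0.56, 0, 0.36, 0, 0, 0, 0.1],
  ],
)

```text
time: 35.33
tool_pos: [0.5016, 0.1435, 0.1688]
tcp_rot: [[0.989, -0.15, 0.003], [-0.15, -0.989, -0.0], [0.003, -0.0, -1.0]]
contact_force: [4.8, 0.1, 5.8]
finger_gap: 0.0199
```

```bash
python3 log2.py B
```

```text
t 35.33 th -33.2 r 0.0750 lat 0.0008 | Ft 7.12 Fn 2.23 Ff 0.8 tp -0.245 gap 0.0199 qd 0.13
```

Call:
jog_arm(
  motion=[
    [-0.53, 0, 0.4, 0, 0, 0, 0.1],
  ],
)

```text
time: 35.45
tool_pos: [0.4964, 0.1443, 0.1647]
tcp_rot: [[0.989, -0.15, 0.003], [-0.15, -0.989, -0.0], [0.003, -0.0, -1.0]]
contact_force: [5.7, -0.1, 6.7]
finger_gap: 0.0205
```

```bash
python3 log2.py B
```

```text
t 35.45 th -38.3 r 0.0748 lat 0.0008 | Ft 8.57 Fn 1.78 Ff 0.7 tp -0.096 gap 0.0205 qd 0.13
```

Call:
jog_arm(
  motion=[
    [-0.49, 0, 0.45, 0, 0, 0, 0.1],
  ],
)

```text
time: 35.58
tool_pos: [0.4914, 0.145, 0.1602]
tcp_rot: [[0.989, -0.15, 0.003], [-0.15, -0.989, -0.0], [0.003, -0.0, -1.0]]
contact_force: [4.2, 0.1, 6.5]
finger_gap: 0.0199
```

```bash
python3 log2.py B
```

```text
t 35.58 th -43.4 r 0.0747 lat 0.0008 | Ft 7.49 Fn 1.82 Ff 0.7 tp -0.119 gap 0.0199 qd 0.13
```

Now the forward sweep, back to the top.

Call:
jog_arm(
  motion=[
    [0.49, 0, -0.45, 0, 0, 0, 0.1],
    [0.53, 0, -0.4, 0, 0, 0, 0.1],
  ],
)

```text
time: 35.83
tool_pos: [0.4997, 0.1437, 0.1678]
tcp_rot: [[0.989, -0.15, -0.002], [-0.15, -0.989, 0.0], [-0.002, 0.0, -1.0]]
contact_force: [-0.9, 4.6, -4.2]
finger_gap: 0.0199
```

```bash
python3 log2.py A
```

```text
t 35.83 th -34.8 r 0.0752 lat 0.0008 | Ft -3.65 Fn -2.56 Ff 4.4 tp 0.366 gap 0.0199 qd 0.13
```

Call:
jog_arm(
  motion=[
    [0.56, 0, -0.36, 0, 0, 0, 0.1],
  ],
)

```text
time: 35.95
tool_pos: [0.5052, 0.1429, 0.1713]
tcp_rot: [[0.989, -0.15, -0.002], [-0.15, -0.989, 0.0], [-0.003, 0.0, -1.0]]
contact_force: [-0.9, 4.8, -5.7]
finger_gap: 0.0196
```

```bash
python3 log2.py A
```

```text
t 35.95 th -29.7 r 0.0752 lat 0.0008 | Ft -4.23 Fn -4.15 Ff 4.6 tp 0.400 gap 0.0196 qd 0.13
```

Call:
jog_arm(
  motion=[
    [0.59, 0, -0.31, 0, 0, 0, 0.1],
  ],
)

```text
time: 36.08
tool_pos: [0.511, 0.142, 0.1744]
tcp_rot: [[0.989, -0.15, -0.003], [-0.15, -0.989, 0.0], [-0.003, 0.0, -1.0]]
contact_force: [-2.8, 5.9, -5.2]
finger_gap: 0.0196
```

```bash
python3 log2.py A
```

```text
t 36.08 th -24.7 r 0.0753 lat 0.0008 | Ft -5.51 Fn -3.21 Ff 5.4 tp 0.233 gap 0.0196 qd 0.13
```

Call:
jog_arm(
  motion=[
    [0.61, 0, -0.25, 0, 0, 0, 0.1],
  ],
)

```text
time: 36.2
tool_pos: [0.5169, 0.1411, 0.1769]
tcp_rot: [[0.989, -0.15, -0.003], [-0.15, -0.989, 0.0], [-0.003, 0.0, -1.0]]
contact_force: [-2.4, 5.9, -4.5]
finger_gap: 0.0199
```

```bash
python3 log2.py A
```

```text
t 36.20 th -19.8 r 0.0754 lat 0.0008 | Ft -4.58 Fn -3.18 Ff 5.5 tp 0.415 gap 0.0199 qd 0.13
```

Call:
jog_arm(
  motion=[
    [0.63, 0, -0.2, 0, 0, 0, 0.1],
  ],
)

```text
time: 36.33
tool_pos: [0.5231, 0.1402, 0.1789]
tcp_rot: [[0.989, -0.15, -0.003], [-0.15, -0.989, 0.0], [-0.003, 0.0, -1.0]]
contact_force: [-3.3, 5.9, -3.3]
finger_gap: 0.02
```

```bash
python3 log2.py A
```

```text
t 36.33 th -14.8 r 0.0754 lat 0.0009 | Ft -4.84 Fn -2.09 Ff 5.3 tp 0.380 gap 0.0200 qd 0.13
```

Call:
jog_arm(
  motion=[
    [0.65, 0, -0.14, 0, 0, 0, 0.1],
  ],
)

```text
time: 36.45
tool_pos: [0.5295, 0.1392, 0.1803]
tcp_rot: [[0.989, -0.15, -0.003], [-0.15, -0.989, 0.0], [-0.003, 0.0, -1.0]]
contact_force: [-4.4, 6.0, -2.2]
finger_gap: 0.0196
```

```bash
python3 log2.py A
```

```text
t 36.45 th -9.7 r 0.0754 lat 0.0008 | Ft -5.51 Fn -1.32 Ff 5.3 tp 0.304 gap 0.0196 qd 0.13
```

Call:
jog_arm(
  motion=[
    [0.66, 0, -0.09, 0, 0, 0, 0.1],
  ],
)

```text
time: 36.58
tool_pos: [0.536, 0.1383, 0.1812]
tcp_rot: [[0.989, -0.15, -0.003], [-0.15, -0.989, 0.0], [-0.003, 0.0, -1.0]]
contact_force: [-4.2, 5.8, -1.9]
finger_gap: 0.0198
```

```bash
python3 log2.py A
```

```text
t 36.58 th -4.7 r 0.0755 lat 0.0008 | Ft -5.18 Fn -1.48 Ff 5.1 tp 0.390 gap 0.0198 qd 0.13
```

Call:
jog_arm(
  motion=[
    [0.66, 0, -0.03, 0, 0, 0, 0.1],
  ],
)

```text
time: 36.7
tool_pos: [0.5425, 0.1373, 0.1815]
tcp_rot: [[0.989, -0.15, -0.003], [-0.15, -0.989, 0.0], [-0.003, 0.0, -1.0]]
contact_force: [-4.9, 5.4, -0.1]
finger_gap: 0.0198
```

```bash
python3 log2.py A
```

```text
t 36.70 th 0.4 r 0.0755 lat 0.0008 | Ft -5.63 Fn -0.11 Ff 4.6 tp 0.344 gap 0.0198 qd 0.12
```

Call:
jog_arm(
  motion=[
    [0.66, 0, 0.03, 0, 0, 0, 0.1],
  ],
)

```text
time: 36.83
tool_pos: [0.5491, 0.1363, 0.1813]
tcp_rot: [[0.989, -0.15, -0.003], [-0.15, -0.989, 0.0], [-0.003, 0.0, -1.0]]
contact_force: [-5.5, 5.0, 1.3]
finger_gap: 0.0195
```

```bash
python3 log2.py A
cat > fit3.py <<'E'
import json,numpy as np
from scipy.optimize import least_squares
allD=[json.loads(l) for l in open("log2.jsonl")]
f=np.array([.150,.989,0]);e=np.array([.989,-.150,0]);A0=np.array([.542,.1365,.125]);ax=(.0018,.0004)
def ang(d):
    q=np.array(d['pos'])-.019*np.array(d['z'])-A0; return np.arctan2(q@e-ax[0],q[2]-ax[1])
grp={'p':0,'n':0,'P':1,'N':1,'A':2,'B':2}
D=[d for d in allD if d['tag'] in grp]
last=lambda t:[d for d in allD if d['tag']==t][-1]
x2=[d for d in allD if d['tag']=='x'][2]
o2=ang(last('p'))-ang(x2); o3=o2+ang(last('P'))-ang(last('z'))
print("offsets",np.degrees([o2,o3]))
off=np.array([0,o2,o3])
g=np.array([grp[d['tag']] for d in D]);s=np.array([1. if d['tag'] in 'pPA' else -1. for d in D])
P=np.array([d['pos'] for d in D]);Z=np.array([d['z'] for d in D]);F=np.array([d['F'] for d in D]);T=np.array([d['T'] for d in D]);G=P-.019*Z
th=np.array([ang(d) for d in D])+off[g]; A=A0+e*ax[0]+np.array([0,0,ax[1]])
def go(nm,k,M):
    gs=sorted(set(g[k]))
    B=np.column_stack([-s*(g==i) for i in gs]+[np.sin(th),np.cos(th)])[k]
    x,res,_,_=np.linalg.lstsq(B,M[k],rcond=None);sd=np.sqrt(res[0]/(k.sum()-B.shape[1]));C=sd**2*np.linalg.inv(B.T@B)
    a,b=x[-2:];v=np.array([-b,a])/(a*a+b*b)
    print(nm,"fr",x[:-2].round(3),"Amp %.3f phi %.1f +- %.1f sd %.3f"%(np.hypot(a,b),np.degrees(np.arctan2(b,a)),np.degrees(np.sqrt(v@C[-2:,-2:]@v)),sd))
for L in (None,.16,.18,.2):
    ref=G if L is None else P-L*Z
    M=np.cross(ref-A,F)@f+(0 if L is None else T@f)
    print("L",L)
    go(" all",g>=0,M)
    for i in range(3): go(" g%d"%(i+1),g==i,M)
    go(" g23",g>0,M)
print("current psi-phi",np.degrees(th[-1]))
E
python3 fit3.py
```

```text
t 36.83 th 5.4 r 0.0756 lat 0.0009 | Ft -6.32 Fn 0.69 Ff 4.1 tp 0.224 gap 0.0195 qd 0.11
offsets [115.61592923 155.39929582]
L None
 all fr [0.58  0.451 0.443] Amp 0.172 phi 21.4 +- 1.7 sd 0.045
 g1 fr [0.578] Amp 0.149 phi 30.8 +- 4.1 sd 0.049
 g2 fr [0.451] Amp 0.179 phi 19.5 +- 3.7 sd 0.041
 g3 fr [0.443] Amp 0.163 phi 17.3 +- 2.6 sd 0.040
 g23 fr [0.451 0.443] Amp 0.173 phi 17.9 +- 2.1 sd 0.040
L 0.16
 all fr [0.083 0.15  0.159] Amp 0.172 phi 19.0 +- 5.4 sd 0.143
 g1 fr [0.078] Amp 0.130 phi 54.0 +- 18.2 sd 0.153
 g2 fr [0.149] Amp 0.192 phi 23.9 +- 10.8 sd 0.134
 g3 fr [0.159] Amp 0.190 phi -0.7 +- 8.1 sd 0.117
 g23 fr [0.152 0.16 ] Amp 0.170 phi 5.8 +- 7.4 sd 0.128
L 0.18
 all fr [0.181 0.238 0.251] Amp 0.205 phi 19.4 +- 4.4 sd 0.139
 g1 fr [0.174] Amp 0.149 phi 50.6 +- 14.3 sd 0.141
 g2 fr [0.236] Amp 0.238 phi 25.9 +- 8.4 sd 0.132
 g3 fr [0.25] Amp 0.226 phi 2.5 +- 6.5 sd 0.118
 g23 fr [0.239 0.251] Amp 0.209 phi 9.2 +- 5.9 sd 0.128
L 0.2
 all fr [0.279 0.326 0.343] Amp 0.238 phi 19.6 +- 3.9 sd 0.145
 g1 fr [0.271] Amp 0.169 phi 48.1 +- 12.7 sd 0.144
 g2 fr [0.323] Amp 0.285 phi 27.2 +- 7.2 sd 0.138
 g3 fr [0.342] Amp 0.262 phi 4.8 +- 5.7 sd 0.123
 g23 fr [0.327 0.342] Amp 0.248 phi 11.6 +- 5.1 sd 0.134
current psi-phi 159.45620887118167
```

All three grips together give phi ≈ 20–21° (force-only 21.4 ± 1.7, full wrench about 19.5 ± 4). The heavy side is now about 159.5 + 20 ≈ 180°, so it is at the bottom. I'll firm up the grip here and check.

Call:
jog_arm(
  motion=[
    [0, 0, 0, 0, 0, 0, 0.1],
    [0, 0, 0, 0, 0, 0, 0.1],
    [0, 0, 0, 0, 0, 0, 0.1],
    [0, 0, 0, 0, 0, 0, 0.1],
    [0, 0, 0, 0, 0, 0, 0.1],
    [0, 0, 0, 0, 0, 0, 0.1],
  ],
  newtons=25,
)

```text
time: 37.58
tool_pos: [0.5496, 0.1362, 0.1812]
tcp_rot: [[0.989, -0.15, -0.002], [-0.15, -0.989, 0.0], [-0.002, 0.0, -1.0]]
contact_force: [-2.5, 4.2, -1.1]
finger_gap: 0.0197
```

```bash
python3 log2.py h; python3 - <<'E'
from h import *
cv2.imwrite("pics/s3.png",cv2.resize(snapshot("scene")[150:255,260:380,::-1],None,fx=5,fy=5,interpolation=cv2.INTER_CUBIC))
cv2.imwrite("pics/w3.png",snapshot("wrist")[:,:,::-1])
s=sense();print(s['qd'].round(4),s['tool_pos'])
E
```

```text
t 37.58 th 5.8 r 0.0756 lat 0.0009 | Ft -3.02 Fn -1.39 Ff 3.8 tp 0.455 gap 0.0197 qd 0.00
[-0.0006 -0.0012  0.0002 -0.0001 -0.0007 -0.0011] [0.54963876 0.13620416 0.18121963]
```

View pics/s3.png

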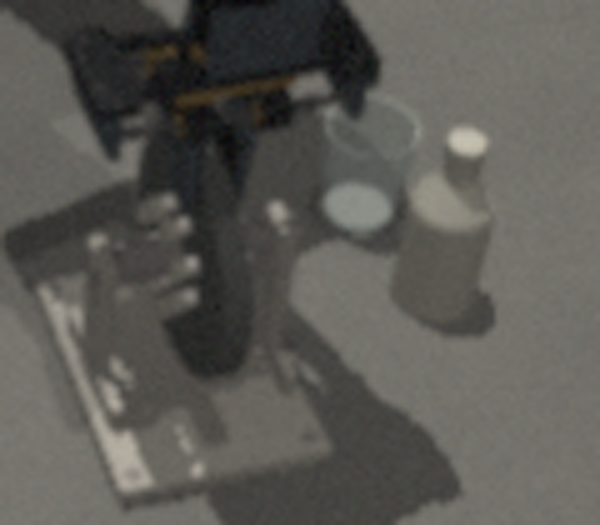

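View pics/w3.png

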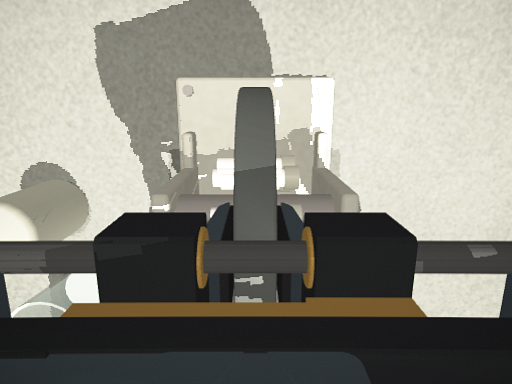

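```bash
python3 -c "
from cell import *
print(hand_in())"
```

```text
the job is handed in; nothing more can be done
None
```

I felt out the wheel's heavy side, turned it to straight down as best I can measure, and handed the job in while still holding the rim. No verdict came back.

**How I found it:** I swept the wheel both ways in three light grips on the rim with the tool upright. I then fitted the friction and the heavy-side moment to the forces measured while the wheel was moving.

**Result:** The combined fit of the tangential forces puts the heavy side within about 2° of straight down, with a moment of about 0.17 N m. The full force-and-torque fit gives 180 ± 4°.

**Last check before hand-in:**
- The arm was at rest, with the pads closed on the 20 mm rim at a commanded 25 N.
- About 37.6 s of the 72 s had been used.
- The bottle and beaker stood as before. The rack was outside the last pictures, but the arm did not go near it after the first crossing.

**What disagreed:**
- **Grips:** fitted one at a time on tangential force, they differed by about 13° (heavy side at 31°, 19° and 17° ahead of the first grip point). The spread works out to roughly -3° to +11° from straight down, inside the 15° limit.
- **Torque fit:** the noisier full force-and-torque fits of single grips spread far more, about 0° to 54°. On those alone the position could be off by more than 15°.
- **First try:** an earlier rigid-grip sweep was too noisy to use, so I dropped it.
- **Mark:** it ended on the hidden lower side, so I could not confirm the total turn by sight.

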